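# Put the cake-serving set away in its sliding-lid case

### The job

Put the cake-serving set away in its wooden case: draw the lid right off out of the open end, then lay every serving piece that is on the counter flat in the case, each of the short ones alone in a lengthwise compartment of its own (any of the four, either way round) and the long cake knife, if it is there, in the crosswise one. Then enter the lid in its grooves from the open end and slide it fully home against the closed end. Leave the mug and the sugar bowl where they stand.

Things in the scene. Friction and masses are not known exactly. Their poses are not given: they have to be found in the camera images.
- case: Dark wooden case, outside 206 mm long (x) by 226 mm wide (y), 50 mm high; does not move. Origin: centre of the underside; x points to the closed end, -x to the open end. Inside 190 by 196 mm, floor 6 mm up: four lengthwise compartments side by side, and a crosswise one beside the closed end. They are parted by pale ribs 10 to 16 mm wide, 12 mm high, broken by finger gaps.
- stop (a point): Middle of the closed-end wall's inner face, at ledge height (95 mm from the case's origin along x, 34 mm up; axes as the case's). That wall is full height and stops the lid; the open-end wall is 33 mm high. Each side wall has, 98 mm from the middle, a ledge 34 mm up on which the lid slides, a groove over it 10 mm high and 10 mm deep, and a 6 mm lip over that.
- slot1 (a point): Centre of lengthwise compartment 1, on its floor (29 mm from the case's origin to the open end, 66 mm to its -y side, 6 mm up; axes as the case's). 132 mm long along x, 32 mm wide between the ribs; the ribs are absent over the middle 64 mm, and no high wall is nearer than 32 mm to the centre line.
- slot2 (a point): Centre of lengthwise compartment 2, on its floor (29 mm from the case's origin to the open end, 22 mm to its -y side, 6 mm up; axes as the case's). 132 mm long along x, 32 mm wide between the ribs; the ribs are absent over the middle 64 mm, and no high wall is nearer than 32 mm to the centre line.
- slot3 (a point): Centre of lengthwise compartment 3, on its floor (29 mm from the case's origin to the open end, 22 mm to its +y side, 6 mm up; axes as the case's). 132 mm long along x, 32 mm wide between the ribs; the ribs are absent over the middle 64 mm, and no high wall is nearer than 32 mm to the centre line.
- slot4 (a point): Centre of lengthwise compartment 4, on its floor (29 mm from the case's origin to the open end, 66 mm to its +y side, 6 mm up; axes as the case's). 132 mm long along x, 32 mm wide between the ribs; the ribs are absent over the middle 64 mm, and no high wall is nearer than 32 mm to the centre line.
- cross (a point): Centre of the crosswise compartment, on its floor (63 mm from the case's origin to the closed end, 6 mm up; axes as the case's). 196 mm long along y, 32 mm wide between the ribs; the ribs are absent over the middle 64 mm, and the closed-end wall is 32 mm from the centre line.
- lid: Sliding lid: dark wooden panel 198 mm long (x) by 212 mm wide (y), 5 mm thick, about 160 g. A pale wooden batten to hold it by stands across its middle: 70 mm along y, 14 mm along x, 22 mm high over the panel's top. Origin: centre of the underside; x points to the leading edge. At the start it is in the grooves, 40 to 75 mm short of home; the lips keep it from being lifted out.
- lid_front (a point): Middle of the lid's leading edge at the level of its underside, 99 mm ahead of the lid's origin; home, it touches the stop. 198 mm from the stop the lid is clear of the case. The first 10 mm of the lid are 5 mm narrower at each side and 1 mm thinner above and below. In the grooves it has 2 mm play at each side and 5 mm in height.
- fork: Cake fork, 120 mm long; origin: middle of its length on the underside; x runs along it from the handle end to the head end, z up when it lies as meant. Underside flat. Wooden handle 14 mm wide and 14 mm high, flat-sided, from the end to 14 mm past the middle; steel head with three tines, 24 mm wide. 45 g. May be absent.
- spoon: Jam spoon, 120 mm long; origin: middle of its length on the underside; x runs along it from the handle end to the head end, z up when it lies as meant. Underside flat. Wooden handle 14 mm wide and 14 mm high, flat-sided, from the end to 14 mm past the middle; round steel bowl 25 mm across. 45 g. May be absent.
- spreader: Butter spreader, 120 mm long; origin: middle of its length on the underside; x runs along it from the handle end to the head end, z up when it lies as meant. Underside flat. Wooden handle 14 mm wide and 14 mm high, flat-sided, from the end to 12 mm past the middle; flat steel blade 24 mm wide. 45 g. May be absent.
- brush: Crumb brush, 120 mm long; origin: middle of its length on the underside; x runs along it from the handle end to the head end, z up when it lies as meant. Underside flat. Wooden handle 14 mm wide and 14 mm high, flat-sided, from the end to 20 mm past the middle; head 24 mm wide, 12 mm high. 40 g. May be absent.
- knife: Cake knife, the one long piece, 170 mm; origin: middle of its length on the underside; x runs along it from the handle end to the head end, z up when it lies as meant. Underside flat. Wooden handle 14 mm wide and 14 mm high, flat-sided, from the end to 20 mm past the middle; steel blade 22 mm wide. 70 g. May be absent.
- mug_blue: Bystander, to be left alone: dark squat stoneware mug, 84 mm across, 72 mm high, with a ring handle. Origin: centre of its underside.
- sugar_bowl: Bystander, to be left alone: round covered sugar bowl, 86 mm across, 80 mm high. Origin: centre of its underside.

How it is judged:
On the way, in this order (a step that is already met when the one before it is completed fails the run):
1. the lid is drawn right off, clear of the case ((x of lid_front in the frame of stop below -0.199 m or z of lid_front in the frame of stop above 0.03 m)), for 0.2 s.
2. every piece present lies flat in a compartment: the short ones lengthwise, the knife crosswise (((x of fork in the frame of slot1 between -0.012 and 0.012 m and y of fork in the frame of slot1 between -0.01 and 0.01 m and angle between the x axis of fork and the x axis of slot1, either way round below 0.16 rad) or (x of fork in the frame of slot2 between -0.012 and 0.012 m and y of fork in the frame of slot2 between -0.01 and 0.01 m and angle between the x axis of fork and the x axis of slot2, either way round below 0.16 rad) or (x of fork in the frame of slot3 between -0.012 and 0.012 m and y of fork in the frame of slot3 between -0.01 and 0.01 m and angle between the x axis of fork and the x axis of slot3, either way round below 0.16 rad) or (x of fork in the frame of slot4 between -0.012 and 0.012 m and y of fork in the frame of slot4 between -0.01 and 0.01 m and angle between the x axis of fork and the x axis of slot4, either way round below 0.16 rad)) and z of each of fork, spoon, spreader, brush in the frame of slot1 below 0.004 m and angle between each of fork, spoon, spreader, brush, knife's own z axis and vertical below 0.08 rad and ((x of spoon in the frame of slot1 between -0.012 and 0.012 m and y of spoon in the frame of slot1 between -0.01 and 0.01 m and angle between the x axis of spoon and the x axis of slot1, either way round below 0.16 rad) or (x of spoon in the frame of slot2 between -0.012 and 0.012 m and y of spoon in the frame of slot2 between -0.01 and 0.01 m and angle between the x axis of spoon and the x axis of slot2, either way round below 0.16 rad) or (x of spoon in the frame of slot3 between -0.012 and 0.012 m and y of spoon in the frame of slot3 between -0.01 and 0.01 m and angle between the x axis of spoon and the x axis of slot3, either way round below 0.16 rad) or (x of spoon in the frame of slot4 between -0.012 and 0.012 m and y of spoon in the frame of slot4 between -0.01 and 0.01 m and angle between the x axis of spoon and the x axis of slot4, either way round below 0.16 rad)) and ((x of spreader in the frame of slot1 between -0.012 and 0.012 m and y of spreader in the frame of slot1 between -0.01 and 0.01 m and angle between the x axis of spreader and the x axis of slot1, either way round below 0.16 rad) or (x of spreader in the frame of slot2 between -0.012 and 0.012 m and y of spreader in the frame of slot2 between -0.01 and 0.01 m and angle between the x axis of spreader and the x axis of slot2, either way round below 0.16 rad) or (x of spreader in the frame of slot3 between -0.012 and 0.012 m and y of spreader in the frame of slot3 between -0.01 and 0.01 m and angle between the x axis of spreader and the x axis of slot3, either way round below 0.16 rad) or (x of spreader in the frame of slot4 between -0.012 and 0.012 m and y of spreader in the frame of slot4 between -0.01 and 0.01 m and angle between the x axis of spreader and the x axis of slot4, either way round below 0.16 rad)) and ((x of brush in the frame of slot1 between -0.012 and 0.012 m and y of brush in the frame of slot1 between -0.01 and 0.01 m and angle between the x axis of brush and the x axis of slot1, either way round below 0.16 rad) or (x of brush in the frame of slot2 between -0.012 and 0.012 m and y of brush in the frame of slot2 between -0.01 and 0.01 m and angle between the x axis of brush and the x axis of slot2, either way round below 0.16 rad) or (x of brush in the frame of slot3 between -0.012 and 0.012 m and y of brush in the frame of slot3 between -0.01 and 0.01 m and angle between the x axis of brush and the x axis of slot3, either way round below 0.16 rad) or (x of brush in the frame of slot4 between -0.012 and 0.012 m and y of brush in the frame of slot4 between -0.01 and 0.01 m and angle between the x axis of brush and the x axis of slot4, either way round below 0.16 rad)) and y of knife in the frame of cross between -0.018 and 0.018 m and x of knife in the frame of cross between -0.01 and 0.01 m and angle between the x axis of knife and the y axis of cross, either way round below 0.16 rad and z of knife in the frame of cross below 0.004 m), for 0.2 s.
3. the lid is in its grooves and home against the stop (x of lid_front in the frame of stop above -0.004 m and z of lid_front in the frame of stop between -0.003 and 0.004 m and angle between the x axis of lid and the x axis of case, either way round below 0.05 rad and y of lid_front in the frame of stop between -0.006 and 0.006 m), for 0.2 s.
At the end, for the whole second after the job is handed in: Each piece present lies flat on a compartment floor (4 mm, 0.08 rad), along it (0.16 rad), centred within 12 mm lengthwise (knife: 18 mm in the crosswise one) and 10 mm across; the lid lies in its grooves, leading edge within 4 mm of the stop; all at rest (all of step 2 and all of step 3 and linear speed of each of fork, spoon, spreader, brush, knife, lid below 0.02 m/s); the robot touches nothing.
It fails at once if the mug blue is pushed more than 25 mm aside or tipped (distance of mug_blue from where it was at the start of the episode above 0.025 m or angle between mug_blue's own z axis and vertical above 0.3 rad).
It fails at once if the sugar bowl is pushed more than 25 mm aside or tipped (distance of sugar_bowl from where it was at the start of the episode above 0.025 m or angle between sugar_bowl's own z axis and vertical above 0.3 rad).
Of fork, spoon, spreader, brush, knife only 3 to 5 are there at a start; the rules pass over those that are not, and their reading is None.
At some moment in a run one of fork, spoon, spreader, brush, knife may be knocked a few centimetres aside while the robot is not near it.
Once in a run the grip may slacken for a moment while it holds something.
It also fails if it takes over 210 s, if anything falls off the work surface, if the arm or the gripper's body presses on something with over 40 N, if the wrist force passes 120 N, or if a joint passes its speed limit or range.

### The arm

A 6-joint arm with a two-finger parallel gripper is mounted at the origin on the work surface. World frame = base frame: x ahead of the robot, y to its left, z up, the work surface at z = 0. Lengths are in m, angles in rad, forces in N, time in s.
With the tool pointing down it reaches from about 0.35 to 0.975 m from the base axis. Payload 4.9 kg.
Tool frame: the origin (TCP) lies midway between the tips of the shut fingers; the grasp point (between the pads) lies 19 mm behind it; z points along the fingers, y is the line along which they close (so a half turn about z gives the same grasp; the last joint's range is limited). The gripper opens to 85 mm and grips with 20 to 120 N. Pads are 22 mm wide; open, the fingers measure 114 mm over their backs; the gripper's body (76 mm by 85 mm) begins 54 mm behind the grasp point. The pads swing forward as they close: fully open they stand 13 mm farther back than shut.
Start: joints at [-1.419, 0.053, 1.613, -0, 1.476, -0.119], TCP at [0.167, -0.602, 0.231] pointing down, gripper open.
Joint ranges: [-3.01, 3.01], [-1.01, 2.22], [0.06, 2.58], [-1.02, 4.17], [0.09, 2.62], [-3.14, 3.14]. Speed limits (rad/s): [2.57, 2.57, 3.14, 3.14, 3.14, 3.14].

### API

Orientations are given as a unit quaternion [w, x, y, z].
In Python, from plant import * gives the robot as it stands.
- The arm moves only by the tool jog_arm, never from a script. Its argument "targets" is a list of rows, each a list of 3 entries, a list of its own where there are three numbers: the shift along the tool's x, y, z in units of 25 mm (1.0 is 25 mm), then the turn, a rotation vector about the tool's x, y, z in units of 8 degrees (1.0 is 8 degrees), then the opening in per cent of the stroke, from 0 (shut) to 100 (fully open). A call has 1 to 8 rows; each row is the pose to reach, as a shift and turn from the pose commanded when the call began, along the tool's axes at that moment; what a row does not reach only later rows make up. A row lasts 1/8 s, in which the tool goes at most 62.5 mm and 10.7 degrees, less where a joint would pass 70% of its speed; a pose out of reach is approached as far as the arm can. A call with a gripper value outside its range is refused whole. The fingers move at their own pace and stop on an object; the grip force is fixed at half the most. Time passes only in rows, so rows that repeat a pose let the fingers close. It gives the time, the measured TCP pose, the force, the opening and the grip force at its end, in the units of the state.
- state(): the state, without advancing time (a new reading comes with each control period).
- grab_frame(name): name is "scene" or "top"; returns (picture, depth): 420x560x3 uint8, red, green, blue; 420x560 float32, m along the optical axis (not along the pixel's ray), 0 where there is no reading.
- camera_params(name): a dict with "fovy" (degrees; the focal length in pixels is half the picture's height over the tangent of half this angle, whatever the lens; pixels are square), "cx", "cy" (the principal point, pixels), "rvec" (rotation vector, rad) and "tvec" (3), from world to camera coordinates, as OpenCV has them. Camera axes: x right, y down, z forward; pixel columns grow to the right and rows downward; lengths in m; the calibration is good to about 2 mm. A picture is of the moment at which its call begins. camera_params takes no time and is no camera call.
- job_done(): hands the job in; it is judged then, once.
The state is a dict: "time": time; "joint_pos": joint angles; "joint_vel": joint speeds; "joint_efforts": joint torques, N m; "tool_pos": TCP position; "tool_rot": TCP orientation; "contact_force": force on the tool from outside, world axes, zero at the start; "ft_torque": the same for the moment, N m; "gripper_width": opening from 0.0 (shut) to 1.0 (fully open); "grasp_force": force on a finger pad.
Only numpy, scipy, OpenCV 4.12 (cv2) and the standard library are available. Lean on these libraries where they do the work, as an engineer would, in place of code of your own. Each camera call takes 0.05 s, during which the arm holds its last target. There are 200 camera calls.

## Working session

There is one attempt and no reset: what is moved stays moved. The work goes in short steps, Python scripts to look and compute and a tool call to move; the robot and the scene stay as the last step left them, time stands still between calls to the robot, and variables do not carry over. Pictures are saved under pics/ and viewed, at most 14 in all, crops included, and the job is handed in when it is done.

Besides the shell and the picture viewer there is one more tool, called after "Call:" as a command line: name --argument value ..., lists and objects as JSON in quotes. jog_arm: Moves the arm, as the interface text tells. Its arguments: {"type":"object","properties":{"targets":{"type":"array"}},"required":["targets"]}

```bash
mkdir -p pics; ls
python3 - <<'E'
from plant import *
import cv2
s=state(); print(s)
for n in("scene","top"):
    p,d=grab_frame(n); cv2.imwrite(f"pics/{n}0.png",p[:,:,::-1]); print(n,camera_params(n),p.shape,(d>0).mean())
    import numpy as np; np.save(f"{n}0.npy",d)
E
```

```text
pics
{'time': 0.0, 'joint_pos': array([-1.41900794e+00,  5.33564228e-02,  1.61433342e+00,  1.90614366e-07,
        1.47602038e+00, -1.18961036e-01]), 'joint_vel': array([-3.47141704e-05,  2.21506757e-05,  5.32540535e-04,  5.85459716e-04,
       -4.78688133e-04, -6.96047556e-04]), 'joint_efforts': array([ 5.95387755e-04, -3.93671536e+01, -3.70182252e+01, -1.80228739e-05,
        6.83413455e-03, -1.49024550e-05]), 'tool_pos': array([ 0.16708411, -0.60158227,  0.23003976]), 'tool_rot': array([-1.05864671e-03,  9.90850275e-01,  1.34961518e-01, -1.72829605e-05]), 'contact_force': array([ 0.15179173,  0.56376219, -0.4483645 ]), 'ft_torque': array([-0.01627916,  0.00729151,  0.07150886]), 'grasp_force': 0.0, 'gripper_width': 1.0023820673948047}
scene {'fovy': 48.63149894393367, 'cx': 274.38664715061043, 'cy': 199.88378996585897, 'rvec': array([ 2.06432069,  1.24725454, -0.50504808]), 'tvec': array([-0.26514899, -0.30365441,  1.6483196 ])} (420, 560, 3) 0.9959948979591837
top {'fovy': 47.319160527485366, 'cx': 274.09053336675095, 'cy': 203.03000722919472, 'rvec': array([ 2.12533882, -2.13877093,  0.13790186]), 'tvec': array([0.01233891, 0.57282341, 1.2760526 ])} (420, 560, 3) 0.9959821428571428
```

View pics/top0.png

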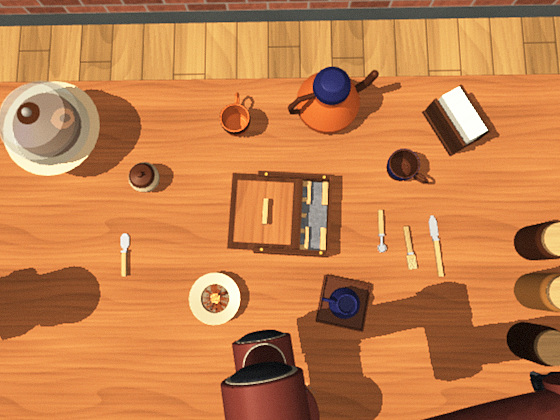

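View pics/scene0.png

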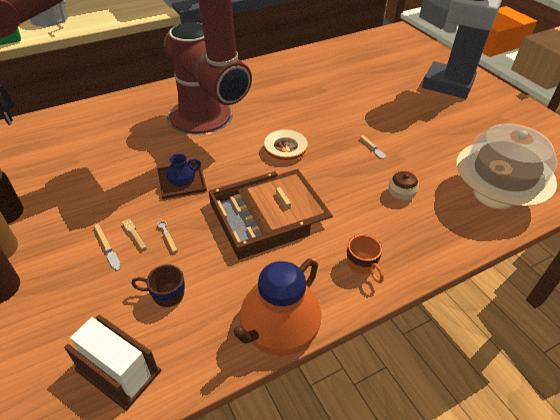

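The top view shows the case at about (285,213), its open end to the left, with the lid drawn partly out and its batten at (266,211). The short pieces are at (382,230), (410,248) and (124,254), and the knife is at (437,245). The mug is at (402,165) and the sugar bowl at (143,177). Next I turn these into world positions.

```bash
cat > h.py <<'E'
import numpy as np, cv2
from plant import *
def cloud(n,d):
    c=camera_params(n); f=210/np.tan(np.radians(c["fovy"])/2)
    v,u=np.mgrid[:420,:560]
    P=np.stack([(u-c["cx"])/f*d,(v-c["cy"])/f*d,d],-1)
    R=cv2.Rodrigues(c["rvec"])[0]
    W=(P-c["tvec"])@R; W[d==0]=np.nan
    return W
def ground(n,uv,z):
    c=camera_params(n); f=210/np.tan(np.radians(c["fovy"])/2); R=cv2.Rodrigues(c["rvec"])[0]
    uv=np.atleast_2d(uv); r=np.c_[(uv[:,0]-c["cx"])/f,(uv[:,1]-c["cy"])/f,np.ones(len(uv))]@R
    o=-R.T@c["tvec"]; return o+r*((z-o[2])/r[:,2])[:,None]
def project(n,X):
    c=camera_params(n); f=210/np.tan(np.radians(c["fovy"])/2)
    K=np.array([[f,0,c["cx"]],[0,f,c["cy"]],[0,0,1]])
    return cv2.projectPoints(np.atleast_2d(X).astype(float),c["rvec"],c["tvec"],K,None)[0][:,0]
def grab(n): p,d=grab_frame(n); return p,d,cloud(n,d)
def blobs(W,lo,hi,box):
    m=(W[...,2]>lo)&(W[...,2]<hi)&(W[...,0]>box[0])&(W[...,0]<box[1])&(W[...,1]>box[2])&(W[...,1]<box[3])
    n,L,st,_=cv2.connectedComponentsWithStats(m.astype(np.uint8),connectivity=8)
    out=[]
    for i in range(1,n):
        if st[i,4]<12: continue
        X=W[L==i]; r=cv2.minAreaRect((X[:,:2]*1000).astype(np.float32))
        out.append((X.mean(0),r,st[i],np.nanpercentile(X[:,2],[5,50,95])))
    return out
E
python3 - <<'E'
from h import *
np.set_printoptions(precision=4,suppress=True)
for n in("top","scene"):
    d=np.load(f"{n}0.npy"); W=cloud(n,d)
    print(n,"table z",[np.nanmedian(W[m]) for m in [(np.abs(W[...,2])<.02)]], np.nanpercentile(W[...,2],[20,50]))
    t=W[(abs(W[...,2])<.015)&(W[...,0]>.35)&(W[...,0]<.9)&(abs(W[...,1])<.5)]; 
    A=np.c_[t[:,:2],np.ones(len(t))]; print("plane",np.linalg.lstsq(A,t[:,2],rcond=None)[0])
    for b in blobs(W,.006,.2,(.3,.95,-.75,.75)):
        print(b[0],"rect",np.array(b[1][0]),np.array(b[1][1]),round(b[1][2],1),"px",b[2],"z",b[3])
W=cloud("top",np.load("top0.npy"))
for u,v in [(266,211),(250,211),(285,211),(318,215),(334,215),(402,165),(143,177)]: print(u,v,W[v,u])
E
```

```text
top table z [np.float64(0.009427807470147534)] [-0.0053  0.0003]
plane [ 0.0002 -0.0012  0.0008]
[ 0.8359 -0.142   0.1224] rect [ 852.3403 -150.0359] [225.4122 162.8555] 81.4 px [ 288   67   91   68 3551] z [0.0536 0.1123 0.1953]
[0.7506 0.5755 0.1476] rect [761.3705 602.0495] [219.533  290.5713] 55.6 px [   0   81  100   95 5368] z [0.0899 0.1634 0.1987]
[ 0.7893 -0.4875  0.0854] rect [ 817.8085 -516.3718] [170.3761 150.9012] 27.9 px [ 423   83   70   73 2679] z [0.0129 0.098  0.1157]
[0.8192 0.1183 0.0416] rect [820.5156 108.5503] [ 84.7383 111.5238] 55.7 px [220  93  31  44 745] z [0.0073 0.0423 0.0741]
[0.8052 0.66   0.1366] rect [805.5129 660.9209] [63.4209 60.0232] 44.4 px [ 17 102  23  23 322] z [0.1328 0.1367 0.1404]
[ 0.6742 -0.3557  0.0428] rect [ 666.1865 -349.6231] [125.8237  88.2722] 22.4 px [387 148  42  36 779] z [0.0072 0.0449 0.0745]
[0.6452 0.3671 0.0596] rect [649.05   372.3009] [80.8381 84.5241] 53.8 px [129 162  32  32 748] z [0.0367 0.0641 0.0731]
[ 0.5456 -0.0053  0.0368] rect [545.6357  -7.4744] [289.7025 229.3929] 86.2 px [ 227  171  107   87 7761] z [0.0081 
[... 2831 characters left out ...]
76 121.216 ] 60.4 px [ 347  234   37   49 1211] z [0.0118 0.0484 0.0721]
[ 0.8928 -0.1607  0.1163] rect [ 867.2469 -151.9282] [201.0486 164.7747] 71.0 px [ 234  258   88   97 6011] z [0.0471 0.1075 0.1933]
[ 0.6693 -0.348   0.0446] rect [ 661.1174 -350.2672] [116.5127  84.2028] 27.0 px [ 131  264   54   43 1337] z [0.0108 0.0473 0.0713]
[ 0.8208 -0.4973  0.0821] rect [ 801.9129 -498.511 ] [152.0163  99.8309] 28.8 px [  64  314   97   95 4998] z [0.011  0.0951 0.1125]
266 211 [0.5488 0.0304 0.0594]
250 211 [0.5518 0.0754 0.0394]
285 211 [ 0.5505 -0.0211  0.0441]
318 215 [ 0.5437 -0.1141  0.0046]
334 215 [ 0.5441 -0.1597 -0.0014]
402 165 [ 0.6841 -0.3542  0.0114]
143 177 [0.6439 0.3669 0.0698]
```

Run:
```python
import cv2,numpy as np
p=cv2.imread("pics/top0.png")
a=cv2.resize(p[160:265,220:350],None,fx=4.6,fy=4.6,interpolation=cv2.INTER_CUBIC)
cv2.imwrite("pics/c1.png",a)
b=cv2.resize(p[200:285,370:450],None,fx=6,fy=6,interpolation=cv2.INTER_CUBIC)
c=cv2.resize(p[220:285,105:145],None,fx=6,fy=6,interpolation=cv2.INTER_CUBIC)
c=cv2.copyMakeBorder(c,0,b.shape[0]-c.shape[0],0,0,0)
cv2.imwrite("pics/c2.png",np.hstack([b,c]))
```

```text
(no output)
```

View pics/c1.png

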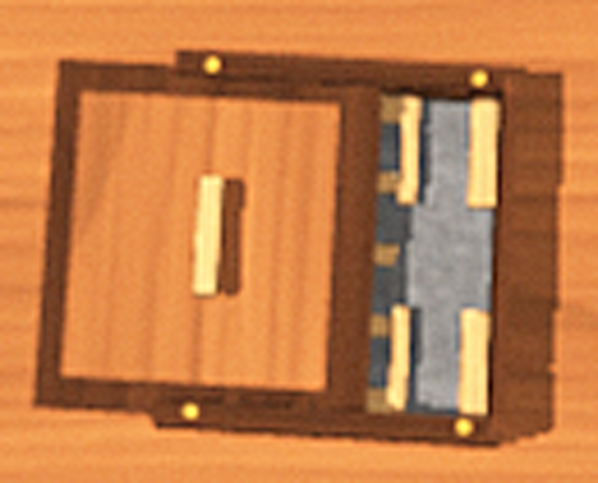

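View pics/c2.png

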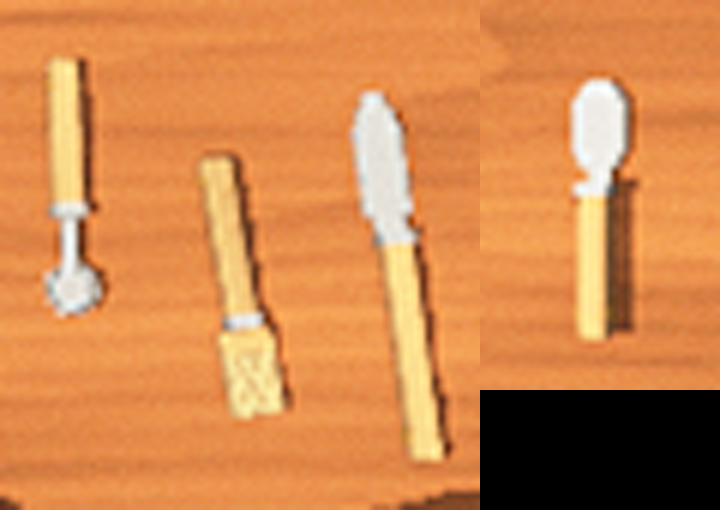

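The crops show a spoon with its head toward the robot, a brush with its head toward the robot, a knife with its blade away, and a spreader on the left. There is no fork. The case pins are at (266,174), (324,177), (321,253) and (261,249), and the pale ribs by the closed wall are centred near (325,193) and (323,238).

Run:
```python
from h import *
np.set_printoptions(precision=4,suppress=True)
for n,(a,b,c,e) in {"top":(160,265,220,350),"scene":(165,260,205,335)}.items():
    p=cv2.imread(f"pics/{n}0.png"); h=cv2.cvtColor(p,cv2.COLOR_BGR2HSV)
    z=cloud(n,np.load(f"{n}0.npy"))[...,2]
    for nm,m in {"pale":(h[...,2]>195)&(h[...,1]>60)&(h[...,1]<150)&(h[...,0]>14),"pin":(h[...,0]>20)&(h[...,0]<32)&(h[...,1]>=150)&(h[...,2]>170)}.items():
        k=np.zeros(m.shape,np.uint8); k[a:b,c:e]=m[a:b,c:e]
        N,L,st,ce=cv2.connectedComponentsWithStats(k)
        for i in range(1,N):
            if st[i,4]<3: continue
            r=cv2.minAreaRect(np.argwhere(L==i)[:,::-1].astype(np.float32))
            zz=np.nanmedian(z[L==i]); print(n,nm,ce[i],st[i],"rect",np.array(r[0]),np.array(r[1]),round(r[2],1),"z",zz,"W18",ground(n,ce[i],.018)[0,:2],"W50",ground(n,ce[i],.05)[0,:2],"W61",ground(n,ce[i],.061)[0,:2])
c=camera_params("top");R=cv2.Rodrigues(c["rvec"])[0];print(-R.T@c["tvec"])
c=camera_params("scene");R=cv2.Rodrigues(c["rvec"])[0];print(-R.T@c["tvec"])
```

```text
top pale [308.5116 192.0465] [306 181   5  23  86] rect [308. 192.] [22.  4.] 90.0 z 0.017712127270776704 W18 [ 0.6073 -0.0877] W50 [ 0.6017 -0.0861] W61 [ 0.5997 -0.0855]
top pale [324.4855 193.2246] [321 182   7  23 138] rect [324. 193.] [22.  6.] 90.0 z 0.01843433785055952 W18 [ 0.6035 -0.1324] W50 [ 0.598  -0.1297] W61 [ 0.5961 -0.1288]
top pale [264.6522 210.558 ] [262 198   7  26 138] rect [264.6556 210.5097] [ 5.3645 25.2632] 3.6 z 0.0608213644676744 W18 [0.5557 0.0359] W50 [0.5513 0.0345] W61 [0.5498 0.034 ]
top pale [306.2588 237.2588] [304 227   5  22  85] rect [306.2948 237.4879] [ 3.8169 21.1399] 3.4 z 0.01816382312563477 W18 [ 0.4801 -0.0795] W50 [ 0.4775 -0.0781] W61 [ 0.4766 -0.0776]
top pale [322.5455 238.3409] [320 227   6  23 132] rect [322.5 238. ] [22.  5.] 90.0 z 0.017981347561408633 W18 [ 0.4768 -0.1245] W50 [ 0.4743 -0.122 ] W61 [ 0.4734 -0.1211]
top pin [265.5 173.5] [265 173   2   2   4] rect [265.5 173.5] [1. 1.] 90.0 z 0.051055555798862506 W18 [0.6617 0.0333] W50 [0.6548 0.032 ] W61 [0.6524 0.0315]
top pin [323.5 176.5] [323 176   2   2   4] rect [323.5 176
[... 714 characters left out ...]
0.9 z 0.01740724705282341 W18 [ 0.4807 -0.0799] W50 [ 0.5102 -0.0917] W61 [ 0.5204 -0.0958]
scene pale [221.7073 207.8049] [218 201   9  15  41] rect [221.7 207.9] [15.6525  2.2361] 63.4 z 0.016949285216834108 W18 [ 0.4784 -0.1208] W50 [ 0.5081 -0.1312] W61 [ 0.5183 -0.1348]
scene pale [250.7027 231.4054] [247 227   8  10  37] rect [250.7154 231.377 ] [11.2872  3.1009] 60.3 z 0.01673699914455521 W18 [ 0.5943 -0.0873] W50 [ 0.62   -0.0989] W61 [ 0.6288 -0.1029]
scene pale [236.3333 236.1667] [233 231   7  11  30] rect [236.4 236.3] [10.7331  2.2361] 63.4 z 0.018639408694694937 W18 [ 0.5919 -0.1281] W50 [ 0.6177 -0.1383] W61 [ 0.6265 -0.1418]
[ 0.3733 -0.0204  1.3479]
[ 1.341  -0.4254  0.9488]
```

```bash
cat >> h.py <<'E'
from scipy.spatial.transform import Rotation as Ro
C=np.array([.545,-.042]); TH=.0615
CX=np.array([-np.sin(TH),-np.cos(TH)]); CY=np.array([np.cos(TH),-np.sin(TH)])
def case(x,y): return C+x*CX+y*CY
def ang(v): return np.arctan2(v[1],v[0])
def plan(*wps):
    """wps: (x,y,z,angle of tool y axis in world) -> shift/turn units from the current pose"""
    s=state(); p=s["tool_pos"]; q=s["tool_rot"]; R=Ro.from_quat([q[1],q[2],q[3],q[0]])
    print("t %.2f p"%s["time"],p.round(4),"yaw_y %.3f"%ang(R.apply([0,1,0])),"F",s["contact_force"].round(1),"w %.3f gf %.1f j6 %.2f"%(s["gripper_width"],s["grasp_force"],s["joint_pos"][5]))
    for x,y,z,a in wps:
        a0=ang(R.apply([0,1,0])); a=a0+(a-a0+np.pi/2)%np.pi-np.pi/2
        ty=np.array([np.cos(a),np.sin(a),0]); tz=np.array([0,0,-1.]); T=Ro.from_matrix(np.c_[np.cross(ty,tz),ty,tz])
        print("shift",(R.inv().apply(np.array([x,y,z])-p)/.025).round(2).tolist(),"turn",(np.degrees((R.inv()*T).as_rotvec())/8).round(2).tolist())
E
python3 - <<'E'
from h import *
plan((.55,.034,.14,ang(CX)),(.55,.034,.043,ang(CX)))
E
```

```text
t 0.10 p [ 0.1671 -0.6017  0.2302] yaw_y -1.300 F [-0.7  1.  -0.6] w 0.998 gf 0.0 j6 -0.12
shift [21.56, -20.4, 3.65] turn [-0.01, 0.0, 2.38]
shift [21.56, -20.39, 7.53] turn [-0.01, 0.0, 2.38]
```

Call:
jog_arm --targets '[[[21.56,-20.4,3.6],[0,0,2.38],60],[[21.56,-20.4,3.6],[0,0,2.38],60],[[21.56,-20.4,3.6],[0,0,2.38],60],[[21.56,-20.4,3.6],[0,0,2.38],60],[[21.56,-20.4,3.6],[0,0,2.38],60],[[21.56,-20.4,3.6],[0,0,2.38],60],[[21.56,-20.4,3.6],[0,0,2.38],60],[[21.56,-20.4,3.6],[0,0,2.38],60]]'

```text
time: 1.1
tool_pos: [0.4238, -0.1751, 0.1707]
tool_rot: [0.0, 1.0, -0.031, 0.0]
contact_force: [1.3, -0.5, -0.1]
gripper_width: 0.599
grasp_force: 0.0
```

Run:
```python
from h import *
plan((.55,.034,.14,ang(CX)),(.55,.034,.043,ang(CX)))
```

```text
t 1.10 p [ 0.4238 -0.1751  0.1707] yaw_y -1.633 F [ 1.3 -0.5 -0.1] w 0.599 gf 0.0 j6 1.08
shift [4.52, -8.66, 1.23] turn [0.0, -0.0, -0.0]
shift [4.52, -8.66, 5.11] turn [0.0, -0.0, -0.0]
```

Call:
jog_arm --targets '[[[4.52,-8.66,1.2],[0,0,0],60],[[4.52,-8.66,1.2],[0,0,0],60],[[4.52,-8.66,1.2],[0,0,0],60],[[4.52,-8.66,1.2],[0,0,0],60],[[4.52,-8.66,1.2],[0,0,0],60],[[4.52,-8.66,3.0],[0,0,0],60],[[4.52,-8.66,4.5],[0,0,0],60],[[4.52,-8.66,5.1],[0,0,0],60]]'

```text
time: 2.1
tool_pos: [0.5471, 0.0316, 0.0408]
tool_rot: [0.0, 1.0, -0.031, -0.003]
contact_force: [-0.5, -0.2, 0.7]
gripper_width: 0.603
grasp_force: 0.0
```

Call:
jog_arm --targets '[[[0,0,0],[0,0,0],40],[[0,0,0],[0,0,0],0],[[0,0,0],[0,0,0],0],[[0,0,0],[0,0,0],0],[[0,0,0],[0,0,0],0],[[0,0,0],[0,0,0],0]]'

```text
time: 2.85
tool_pos: [0.5511, 0.0318, 0.0458]
tool_rot: [0.0, 1.0, -0.031, 0.002]
contact_force: [-0.3, -0.4, 6.2]
gripper_width: 0.147
grasp_force: 62.2
```

Run:
```python
from h import *
x=np.array([.55,.034])
plan((*(x-.140*CX),.046,ang(CX)),(*(x-.172*CX),.046,ang(CX)))
```

```text
t 2.85 p [0.5511 0.0318 0.0458] yaw_y -1.632 F [-0.3 -0.4  6.2] w 0.147 gf 62.2 j6 1.56
shift [-0.05, -5.68, -0.01] turn [0.0, -0.03, 0.0]
shift [-0.05, -6.96, -0.01] turn [0.0, -0.03, 0.0]
```

Call:
jog_arm --targets '[[[0,-0.2,-0.06],[0,0,0],0],[[0,-0.8,-0.06],[0,0,0],0],[[0,-1.6,-0.06],[0,0,0],0],[[0,-2.4,-0.06],[0,0,0],0],[[0,-3.2,-0.06],[0,0,0],0],[[0,-4.0,-0.06],[0,0,0],0],[[0,-4.5,-0.06],[0,0,0],0],[[0,-4.8,-0.06],[0,0,0],0]]'

```text
time: 3.85
tool_pos: [0.5562, 0.1532, 0.0444]
tool_rot: [-0.0, 1.0, -0.031, -0.001]
contact_force: [-0.8, 0.8, -0.1]
gripper_width: 0.148
grasp_force: 61.4
```

Run:
```python
from h import *
x=np.array([.55,.034])
plan((*(x-.140*CX),.046,ang(CX)),(*(x-.172*CX),.046,ang(CX)))
p,d,W=grab("top"); cv2.imwrite("pics/t1.png",p[:,:,::-1])
```

```text
t 3.85 p [0.5562 0.1532 0.0444] yaw_y -1.632 F [-0.8  0.8 -0.1] w 0.148 gf 61.4 j6 1.77
shift [0.04, -0.83, -0.06] turn [-0.01, 0.01, 0.0]
shift [0.04, -2.11, -0.06] turn [-0.01, 0.01, 0.0]
```

View pics/t1.png

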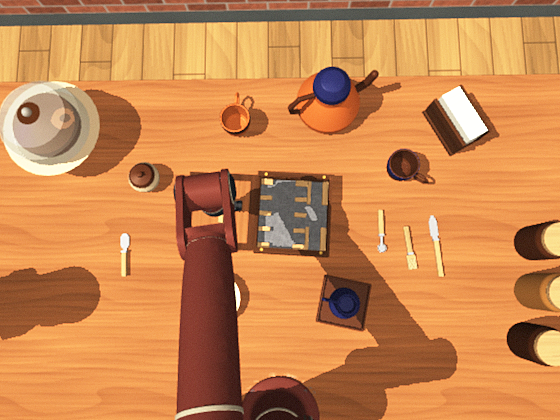

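The arm hides the lid at (215,205), which is nearly out. The compartments are now in view at (295,213). I will draw it clear, lower it to the counter and release.

Call:
jog_arm --targets '[[[0,-0.8,-0.1],[0,0,0],0],[[0,-1.6,-0.1],[0,0,0],0],[[0,-2.0,-0.1],[0,0,0],0],[[0,-2.0,0.3],[0,0,0],0],[[0,-2.0,0.8],[0,0,0],0],[[0,-2.0,1.2],[0,0,0],0],[[0,-2.0,1.35],[0,0,0],0],[[0,-2.0,1.35],[0,0,0],0]]'

```text
time: 4.9
tool_pos: [0.56, 0.2013, 0.0119]
tool_rot: [0.0, 1.0, -0.031, -0.0]
contact_force: [-3.6, -1.4, 5.3]
gripper_width: 0.141
grasp_force: 61.9
```

Run:
```python
from h import *
plan()
```

```text
t 4.90 p [0.56   0.2013 0.0119] yaw_y -1.633 F [-3.6 -1.4  5.3] w 0.141 gf 61.9 j6 1.85
```

Call:
jog_arm --targets '[[[0,0,0],[0,0,0],30],[[0,0,0],[0,0,0],50],[[0,0,-1.0],[0,0,0],60],[[0,0,-3.0],[0,0,0],60],[[0,-2.5,-4.5],[0,0,0],60],[[-2.5,-5,-4.5],[0,0,0],60],[[-5.5,-7.5,-4.5],[0,0,0],60],[[-5.5,-8.5,-4.5],[0,0,0],60]]'

```text
time: 5.9
tool_pos: [0.4467, 0.4033, 0.1236]
tool_rot: [-0.0, 1.0, -0.031, 0.0]
contact_force: [0.8, 0.1, -0.1]
gripper_width: 0.598
grasp_force: 0.0
```

```bash
cat >> h.py <<'E'
def pale(n,p,W,box,sat=(60,175),val=150,zr=(.006,.03)):
    """handle blobs by colour and depth: centre, length direction, length, on each handle's top"""
    h=cv2.cvtColor(p,cv2.COLOR_RGB2HSV)
    m=(h[...,2]>val)&(h[...,0]>14)&(h[...,0]<32)&(h[...,1]>sat[0])&(h[...,1]<sat[1])&(W[...,2]>zr[0])&(W[...,2]<zr[1])
    m&=(W[...,0]>box[0])&(W[...,0]<box[1])&(W[...,1]>box[2])&(W[...,1]<box[3])
    N,L,st,_=cv2.connectedComponentsWithStats(m.astype(np.uint8))
    for i in range(1,N):
        if st[i,4]<20: continue
        uv=np.argwhere(L==i)[:,::-1].astype(np.float32); zz=W[L==i][:,2]
        X=ground(n,uv,.013)[:,:2]; r=cv2.fitLine(X.astype(np.float32),cv2.DIST_L2,0,.001,.001).ravel(); dv=r[:2]*np.sign(r[0])
        t=(X-r[2:])@dv; c=r[2:]+dv*(t.max()+t.min())/2
        print(n,"c",c.round(4),"deg %.1f"%np.degrees(ang(dv)),"len %.4f"%(t.max()-t.min()),"z %.4f"%np.median(zz),"px",uv.mean(0).round(1),len(uv))
E
python3 - <<'E'
from h import *
np.set_printoptions(precision=4,suppress=True)
plan()
for n in("top","scene"):
    p,d,W=grab(n); cv2.imwrite(f"pics/{n}2.png",p[:,:,::-1]); np.save(f"{n}2.npy",d)
    pale(n,p,W,(.35,.6,-.5,-.25)); pale(n,p,W,(.35,.48,.38,.5)); print("ribs"); pale(n,p,W,(.43,.66,-.16,.08))
    print("batten")
    pale(n,p,W,(.45,.65,.12,.28),zr=(.015,.045))
E
python3 - <<'E'
import cv2
p=cv2.imread("pics/top2.png")
cv2.imwrite("pics/c3.png",cv2.resize(p[160:265,160:345],None,fx=4.2,fy=4.2,interpolation=cv2.INTER_CUBIC))
E
```

```text
t 5.90 p [0.4467 0.4033 0.1236] yaw_y -1.633 F [ 0.8  0.1 -0.1] w 0.598 gf 0.0 j6 2.24
top c [ 0.5232 -0.2872] deg 1.2 len 0.0647 z 0.0137 px [380.6 221.7] 115
top c [ 0.4742 -0.3597] deg 7.1 len 0.0717 z 0.0140 px [407.6 239. ] 141
top c [ 0.42  -0.441] deg 4.9 len 0.0970 z 0.0143 px [438.3 258.6] 192
top c [ 0.4119 -0.3678] deg 5.1 len 0.0401 z 0.0115 px [411.6 261.5] 117
top c [0.4228 0.4291] deg 8.4 len 0.0335 z 0.0144 px [123.8 258.1] 38
ribs
top c [0.6405 0.0291] deg 81.9 len 0.0302 z 0.0181 px [267.1 181.2] 64
top c [ 0.6088 -0.075 ] deg 2.3 len 0.0705 z 0.0182 px [303.9 191. ] 213
top c [ 0.6064 -0.1335] deg -3.8 len 0.0666 z 0.0180 px [324.7 193.1] 138
top c [0.5943 0.0322] deg -88.2 len 0.0285 z 0.0183 px [266.1 197.2] 49
top c [0.5506 0.0339] deg 85.8 len 0.0311 z 0.0180 px [265.1 212.6] 47
top c [ 0.5442 -0.0618] deg 81.9 len 0.0320 z 0.0184 px [299.5 214.6] 54
top c [0.5064 0.0366] deg -87.7 len 0.0311 z 0.0179 px [264.4 228.3] 50
top c [ 0.4792 -0.0674] deg -5.3 len 0.0628 z 0.0180 px [301.8 238. ] 194
top c [ 0.4779 -0.1254] deg -3.2 len 0.0613 z 0.0175 px [322.7 238.4
[... 511 characters left out ...]
[367.5 140.6] 55
ribs
scene c [ 0.4779 -0.0651] deg -4.4 len 0.0634 z 0.0165 px [239.7 202.3] 142
scene c [0.5034 0.0389] deg -89.8 len 0.0289 z 0.0170 px [275.3 196.7] 21
scene c [ 0.4731 -0.1182] deg -4.0 len 0.0633 z 0.0170 px [222.1 207.9] 41
scene c [0.5468 0.0336] deg -89.9 len 0.0257 z 0.0171 px [281.9 206.5] 35
scene c [ 0.5406 -0.06  ] deg 86.2 len 0.0360 z 0.0170 px [251.1 216.2] 52
scene c [0.5902 0.0338] deg -89.5 len 0.0319 z 0.0172 px [289.  216.6] 36
scene c [ 0.5861 -0.0697] deg -77.2 len 0.0476 z 0.0169 px [254.3 229. ] 93
scene c [ 0.5874 -0.1257] deg -4.8 len 0.0379 z 0.0172 px [236.6 236.1] 27
batten
scene c [0.5482 0.2099] deg -3.2 len 0.0705 z 0.0262 px [334.8 187.3] 82
```

View pics/c3.png

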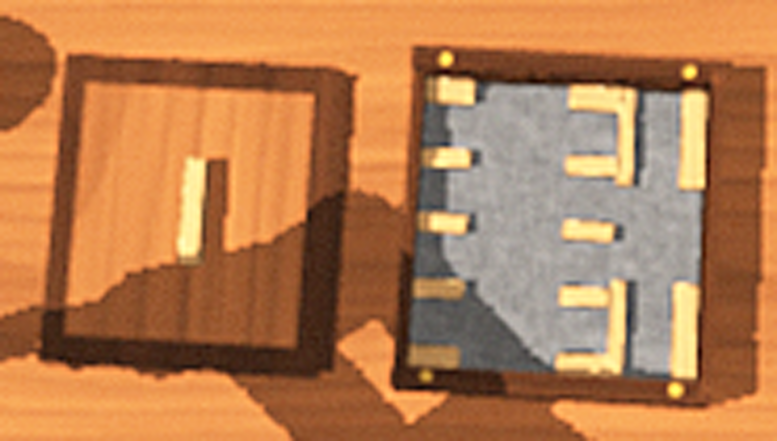

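The crop shows the lid lying clear on the left with its batten at (206,210) in the full picture. The case is empty and all five rib rows are visible, which confirms the case centre near (0.545,-0.042). The spreader is next.

```bash
cat >> h.py <<'E'
C=np.array([.545,-.0422])
def plan(*wps):
    s=state(); p=s["tool_pos"]; q=s["tool_rot"]; R=Ro.from_quat([q[1],q[2],q[3],q[0]]); j6=s["joint_pos"][5]
    print("t %.2f p"%s["time"],p.round(4),"yaw_y %.3f"%ang(R.apply([0,1,0])),"F",s["contact_force"].round(1),"w %.3f gf %.1f j6 %.2f"%(s["gripper_width"],s["grasp_force"],j6))
    a0=ang(R.apply([0,1,0]))
    for x,y,z,a in wps:
        d=(a-a0)%np.pi; k=j6+ang((x,y))-ang(p); d=min((d,d-np.pi),key=lambda d:abs(k-d))
        T=R*Ro.from_rotvec([0,0,-d]); ty=T.apply([0,1,0]); ty[2]=0; ty/=np.linalg.norm(ty); tz=np.array([0,0,-1.]); T=Ro.from_matrix(np.c_[np.cross(ty,tz),ty,tz])
        print("shift",(R.inv().apply(np.array([x,y,z])-p)/.025).round(2).tolist(),"turn",(np.degrees((R.inv()*T).as_rotvec())/8).round(2).tolist(),"yaw+ %.2f j6 %.2f"%(d,k-d))
E
python3 - <<'E'
from h import *
print(ground("top",[(123.8,275.8),(125,233.3)],.008)[:,:2].round(4))
a=ang((.02,-1))
plan((.4275,.430,.12,a),(.4275,.430,.003,a))
E
```

```text
[[0.3768 0.429 ]
 [0.4953 0.4307]]
t 6.00 p [0.4449 0.4063 0.1237] yaw_y -1.626 F [-0.3 -1.4 -0. ] w 0.599 gf 0.0 j6 2.24
shift [-0.75, -0.91, 0.15] turn [-0.01, 0.01, -0.54] yaw+ 0.08 j6 2.21
shift [-0.74, -0.9, 4.83] turn [-0.01, 0.01, -0.54] yaw+ 0.08 j6 2.21
```

Call:
jog_arm --targets '[[[-0.75,-0.9,1.0],[0,0,-0.54],60],[[-0.75,-0.9,3.0],[0,0,-0.54],60],[[-0.75,-0.9,4.3],[0,0,-0.54],60],[[-0.75,-0.9,4.8],[0,0,-0.54],60],[[-0.75,-0.9,4.8],[0,0,-0.54],0],[[-0.75,-0.9,4.8],[0,0,-0.54],0],[[-0.75,-0.9,4.8],[0,0,-0.54],0],[[-0.75,-0.9,4.8],[0,0,-0.54],0]]'

```text
time: 7.0
tool_pos: [0.4324, 0.4269, 0.0058]
tool_rot: [-0.001, 1.0, 0.007, 0.002]
contact_force: [0.9, -1.0, 6.2]
gripper_width: 0.143
grasp_force: 61.7
```

Call:
jog_arm --targets '[[[0,0,0],[0,0,0],0],[[0,0,0],[0,0,0],0],[[0,0,-1.0],[0,0,0],0],[[0,0,-2.5],[0,0,0],0],[[0,0,-4.5],[0,0,0],0],[[0,0,-4.5],[0,0,0],0],[[0,0,-4.5],[0,0,0],0]]'

```text
time: 7.88
tool_pos: [0.4305, 0.4257, 0.1159]
tool_rot: [0.0, 1.0, 0.007, -0.0]
contact_force: [0.2, -0.7, -0.7]
gripper_width: 0.14
grasp_force: 60.9
```

Run:
```python
from h import *
a=ang(CY); t=case(-.029,-.066)+.008*CX
plan((*t,.11,a),(*t,.012,a))
```

```text
t 7.88 p [0.4305 0.4257 0.1159] yaw_y -1.557 F [ 0.2 -0.7 -0.7] w 0.140 gf 60.9 j6 2.21
shift [1.75, 17.74, 0.24] turn [-0.0, 0.0, -10.71] yaw+ 1.50 j6 -0.10
shift [1.75, 17.74, 4.16] turn [-0.0, 0.0, -10.71] yaw+ 1.50 j6 -0.10
```

Call:
jog_arm --targets '[[[1.75,17.62,0.2],[0,0,-10.7],0],[[1.75,17.62,0.2],[0,0,-10.7],0],[[1.75,17.62,0.2],[0,0,-10.7],0],[[1.75,17.62,0.2],[0,0,-10.7],0],[[1.75,17.62,0.2],[0,0,-10.7],0],[[1.75,17.62,0.2],[0,0,-10.7],0],[[1.75,17.62,0.2],[0,0,-10.7],0],[[1.75,17.62,0.2],[0,0,-10.7],0]]'

```text
time: 8.88
tool_pos: [0.4791, -0.0137, 0.109]
tool_rot: [-0.001, 0.771, 0.637, -0.001]
contact_force: [0.4, 0.2, -0.6]
gripper_width: 0.138
grasp_force: 60.9
```

Call:
jog_arm --targets '[[[0,0,0],[0,0,0],0]]'

```text
time: 9.0
tool_pos: [0.4794, -0.0142, 0.1091]
tool_rot: [-0.001, 0.774, 0.633, -0.001]
contact_force: [-1.3, 0.8, -0.7]
gripper_width: 0.141
grasp_force: 60.9
```

Run:
```python
from h import *
grab("top")
a=ang(CY); t=case(-.029,-.066)+.005*CX; print(t)
plan((*t,.11,a),(*t,.012,a))
```

```text
[ 0.48059984 -0.01418893]
t 9.05 p [ 0.4794 -0.0128  0.1092] yaw_y -0.199 F [ 0.2  0.8 -0.6] w 0.136 gf 60.9 j6 0.02
shift [-0.05, 0.06, -0.03] turn [-0.03, -0.0, -0.98] yaw+ 0.14 j6 -0.12
shift [-0.05, 0.07, 3.89] turn [-0.03, -0.0, -0.98] yaw+ 0.14 j6 -0.12
```

Call:
jog_arm --targets '[[[-0.05,0.05,0.3],[0,0,-0.98],0],[[-0.05,0.05,1.0],[0,0,-0.98],0],[[-0.05,0.05,2.0],[0,0,-0.98],0],[[-0.05,0.05,3.0],[0,0,-0.98],0],[[-0.05,0.05,3.6],[0,0,-0.98],0],[[-0.05,0.05,3.9],[0,0,-0.98],0],[[-0.05,0.05,3.9],[0,0,-0.98],0]]'

```text
time: 9.93
tool_pos: [0.4817, -0.0132, 0.0135]
tool_rot: [-0.0, 0.727, 0.686, -0.0]
contact_force: [0.1, 0.2, -0.1]
gripper_width: 0.141
grasp_force: 60.9
```

Run:
```python
from h import *
plan()
```

```text
t 9.93 p [ 0.4817 -0.0132  0.0135] yaw_y -0.058 F [ 0.1  0.2 -0.1] w 0.141 gf 60.9 j6 -0.12
```

Call:
jog_arm --targets '[[[0,0,0.06],[0,0,0],0],[[0,0,0.06],[0,0,0],26],[[0,0,0.06],[0,0,0],26],[[0,0,0.06],[0,0,0],26],[[0,0,-1.0],[0,0,0],26],[[0,0,-3.0],[0,0,0],26],[[0,0,-4.5],[0,0,0],50],[[0,0,-4.5],[0,0,0],60]]'

```text
time: 10.92
tool_pos: [0.4844, -0.014, 0.1304]
tool_rot: [0.003, 0.727, 0.686, 0.002]
contact_force: [-0.1, -1.3, 0.3]
gripper_width: 0.598
grasp_force: 0.0
```

Run:
```python
from h import *
a=-1.555
plan((.506,-.2875,.11,a),(.506,-.2875,.003,a))
```

```text
t 10.93 p [ 0.4844 -0.014   0.1304] yaw_y -0.058 F [-0.1 -1.3  0.3] w 0.598 gf 0.0 j6 -0.12
shift [-10.87, 1.49, 0.84] turn [0.05, -0.04, 10.72] yaw+ -1.50 j6 0.88
shift [-10.87, 1.45, 5.12] turn [0.05, -0.04, 10.72] yaw+ -1.50 j6 0.88
```

Call:
jog_arm --targets '[[[-10.87,1.4,0.7],[0,0,10.7],60],[[-10.87,1.4,0.7],[0,0,10.7],60],[[-10.87,1.4,0.7],[0,0,10.7],60],[[-10.87,1.4,0.7],[0,0,10.7],60],[[-10.87,1.4,0.7],[0,0,10.7],60],[[-10.87,1.4,0.7],[0,0,10.7],60],[[-10.87,1.4,0.7],[0,0,10.7],60],[[-10.87,1.4,0.7],[0,0,10.7],60]]'

```text
time: 11.92
tool_pos: [0.5, -0.2864, 0.1067]
tool_rot: [-0.001, 1.0, 0.006, -0.001]
contact_force: [0.5, -0.3, 0.3]
gripper_width: 0.595
grasp_force: 0.0
```

Run:
```python
from h import *
for n in("top","scene"):
    p,d,W=grab(n); cv2.imwrite(f"pics/{n}3.png",p[:,:,::-1])
    pale(n,p,W,(.35,.6,-.5,-.25)); pale(n,p,W,(.45,.5,-.1,.04))
a=-1.555
plan((.506,-.2875,.11,a),(.506,-.2875,.003,a))
q=cv2.imread("pics/top3.png")
cv2.imwrite("pics/c4.png",cv2.resize(q[160:285,235:460],None,fx=3.5,fy=3.5,interpolation=cv2.INTER_CUBIC))
```

```text
top c [ 0.4614 -0.3614] deg 7.4 len 0.0466 z 0.0138 px [408.4 243.4] 85
top c [ 0.417  -0.4425] deg 4.8 len 0.0903 z 0.0142 px [439.  260.5] 134
top c [ 0.473  -0.0686] deg -21.4 len 0.0582 z 0.0182 px [302.1 240.6] 144
top c [ 0.4823 -0.0384] deg 86.2 len 0.0643 z 0.0197 px [291.2 236.7] 117
top c [0.4614 0.0322] deg -19.7 len 0.0159 z 0.0169 px [266.1 244.4] 28
scene c [ 0.4146 -0.3676] deg 5.7 len 0.0396 z 0.0100 px [128.2 224. ] 86
scene c [ 0.4246 -0.442 ] deg 6.3 len 0.0963 z 0.0125 px [101.9 237.4] 110
scene c [ 0.4744 -0.3596] deg 7.0 len 0.0731 z 0.0125 px [137.7 238.5] 109
scene c [ 0.5244 -0.2867] deg -0.2 len 0.0694 z 0.0127 px [170.4 241.4] 106
scene c [ 0.4748 -0.0431] deg 81.7 len 0.0822 z 0.0174 px [243.8 199.9] 193
t 12.03 p [ 0.5001 -0.2863  0.107 ] yaw_y -1.552 F [ 0.6  0.1 -0.4] w 0.598 gf 0.0 j6 0.90
shift [0.23, 0.05, -0.12] turn [-0.01, 0.01, 0.02] yaw+ -0.00 j6 0.91
shift [0.24, 0.06, 4.16] turn [-0.01, 0.01, 0.02] yaw+ -0.00 j6 0.91
```

View pics/c4.png

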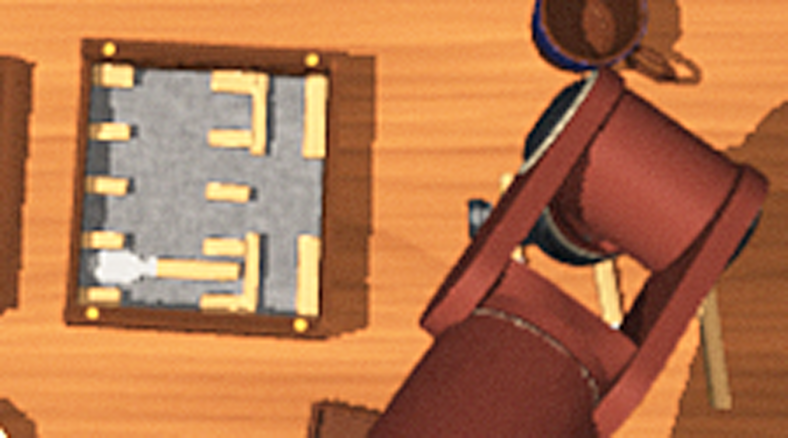

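The spreader lies between its ribs in slot 1, in the crop at (95–240, 268). Now the spoon.

Call:
jog_arm --targets '[[[0.24,0.05,1.0],[0,0,0],60],[[0.24,0.05,2.5],[0,0,0],60],[[0.24,0.05,3.7],[0,0,0],60],[[0.24,0.05,4.13],[0,0,0],60],[[0.24,0.05,4.13],[0,0,0],0],[[0.24,0.05,4.13],[0,0,0],0],[[0.24,0.05,4.13],[0,0,0],0],[[0.24,0.05,4.13],[0,0,0],0]]'

```text
time: 13.02
tool_pos: [0.5081, -0.2888, 0.0071]
tool_rot: [0.001, 1.0, 0.01, 0.001]
contact_force: [0.8, -0.8, 5.0]
gripper_width: 0.135
grasp_force: 61.3
```

Call:
jog_arm --targets '[[[0,0,0],[0,0,0],0],[[0,0,0],[0,0,0],0],[[0,0,-1.0],[0,0,0],0],[[0,0,-2.5],[0,0,0],0],[[0,0,-4.5],[0,0,0],0],[[0,0,-4.5],[0,0,0],0],[[0,0,-4.5],[0,0,0],0]]'

```text
time: 13.9
tool_pos: [0.5066, -0.2876, 0.1174]
tool_rot: [-0.0, 1.0, 0.01, -0.0]
contact_force: [-0.5, 1.3, -1.2]
gripper_width: 0.137
grasp_force: 60.7
```

Run:
```python
from h import *
a=ang(CY); t=case(-.029,-.022)
plan((*t,.11,a),(*t,.012,a))
```

```text
t 13.90 p [ 0.5066 -0.2876  0.1174] yaw_y -1.552 F [-0.5  1.3 -1.2] w 0.137 gf 60.7 j6 0.91
shift [0.94, -11.01, 0.3] turn [-0.01, 0.0, -10.67] yaw+ 1.49 j6 -0.09
shift [0.94, -11.01, 4.22] turn [-0.01, 0.0, -10.67] yaw+ 1.49 j6 -0.09
```

Call:
jog_arm --targets '[[[0.96,-11.33,0.3],[0,0,-10.67],0],[[0.96,-11.33,0.3],[0,0,-10.67],0],[[0.96,-11.33,0.3],[0,0,-10.67],0],[[0.96,-11.33,0.3],[0,0,-10.67],0],[[0.96,-11.33,0.3],[0,0,-10.67],0],[[0.96,-11.33,0.3],[0,0,-10.67],0],[[0.96,-11.33,0.3],[0,0,-10.67],0],[[0.96,-11.33,0.3],[0,0,-10.67],0]]'

```text
time: 14.9
tool_pos: [0.5238, -0.0038, 0.1078]
tool_rot: [-0.002, 0.726, 0.687, -0.001]
contact_force: [-0.5, -0.1, 0.1]
gripper_width: 0.137
grasp_force: 60.7
```

Call:
jog_arm --targets '[[[0,0,0],[0,0,0],0],[[0,0,0],[0,0,0],0]]'

```text
time: 15.15
tool_pos: [0.5247, -0.0042, 0.1091]
tool_rot: [-0.001, 0.73, 0.684, -0.001]
contact_force: [-0.1, 0.4, -0.2]
gripper_width: 0.134
grasp_force: 60.7
```

Run:
```python
from h import *
a=ang(CY); t=case(-.029,-.022)-.008*CX
plan((*t,.012,a))
```

```text
t 15.15 p [ 0.5247 -0.0042  0.1091] yaw_y -0.064 F [-0.1  0.4 -0.2] w 0.134 gf 60.7 j6 -0.09
shift [0.01, 0.03, 3.88] turn [-0.02, -0.0, -0.02] yaw+ 0.00 j6 -0.09
```

Call:
jog_arm --targets '[[[0,0.03,1.2],[0,0,0],0],[[0,0.03,2.5],[0,0,0],0],[[0,0.03,3.4],[0,0,0],0],[[0,0.03,3.85],[0,0,0],0],[[0,0.03,3.92],[0,0,0],0],[[0,0.03,3.92],[0,0,0],26],[[0,0.03,3.92],[0,0,0],26],[[0,0.03,3.92],[0,0,0],26]]'

```text
time: 16.15
tool_pos: [0.5264, -0.0044, 0.0126]
tool_rot: [0.0, 0.729, 0.685, 0.0]
contact_force: [-0.8, -0.5, -0.9]
gripper_width: 0.26
grasp_force: 0.0
```

Call:
jog_arm --targets '[[[0,0,-1.0],[0,0,0],26],[[0,0,-3.0],[0,0,0],40],[[0,0,-4.2],[0,0,0],60],[[0,0,-4.2],[0,0,0],60]]'

```text
time: 16.65
tool_pos: [0.5286, -0.0047, 0.1208]
tool_rot: [0.003, 0.729, 0.685, 0.002]
contact_force: [-1.2, 0.1, 0.2]
gripper_width: 0.598
grasp_force: 0.0
```

Run:
```python
from h import *
p,d,W=grab("scene"); pale("scene",p,W,(.35,.6,-.5,-.25))
for b in blobs(W,.006,.03,(.35,.6,-.5,-.25)): print(b[0].round(4),np.round(b[1][0],1),np.round(b[1][1],1),b[1][2])
a=-np.pi/2+np.radians(7.1)
plan((.459,-.362,.11,a))
```

```text
scene c [ 0.4146 -0.3676] deg 5.6 len 0.0397 z 0.0099 px [128.2 224.1] 88
scene c [ 0.4213 -0.4411] deg 4.6 len 0.0971 z 0.0121 px [101.6 235.7] 140
scene c [ 0.4752 -0.3614] deg 2.7 len 0.0748 z 0.0122 px [136.  236.8] 76
[ 0.4491 -0.3626  0.0112] [ 450.3 -361. ] [124.1  24. ] 9.506099700927734
[ 0.4271 -0.44    0.0117] [ 424.  -440.2] [108.9  13.9] 4.341920852661133
t 16.70 p [ 0.527  -0.0044  0.1185] yaw_y -0.062 F [-0.   0.3  0.5] w 0.603 gf 0.0 j6 -0.09
shift [-14.44, -1.83, 0.34] turn [0.02, -0.01, 9.92] yaw+ -1.38 j6 0.64
```

Call:
jog_arm --targets '[[[-14.4,-1.85,0.3],[0,0,9.92],60],[[-14.4,-1.85,0.3],[0,0,9.92],60],[[-14.4,-1.85,0.3],[0,0,9.92],60],[[-14.4,-1.85,0.3],[0,0,9.92],60],[[-14.4,-1.85,0.3],[0,0,9.92],60],[[-14.4,-1.85,0.3],[0,0,9.92],60],[[-14.4,-1.85,0.3],[0,0,9.92],60],[[-14.4,-1.85,0.3],[0,0,9.92],60]]'

```text
time: 17.7
tool_pos: [0.4563, -0.3606, 0.107]
tool_rot: [-0.002, 0.998, 0.059, -0.001]
contact_force: [-0.3, 1.1, -0.6]
gripper_width: 0.6
grasp_force: 0.0
```

Run:
```python
from h import *
p,d,W=grab("top"); cv2.imwrite("pics/top4.png",p[:,:,::-1]); pale("top",p,W,(.35,.6,-.5,-.25))
p,d,W=grab("scene"); pale("scene",p,W,(.35,.6,-.5,-.25))
a=-np.pi/2+np.radians(7.1)
plan((.4585,-.361,.11,a),(.4585,-.361,.0035,a))
```

```text
top c [ 0.4943 -0.3573] deg 7.5 len 0.0313 z 0.0130 px [406.3 231.7] 61
top c [ 0.4103 -0.4428] deg 12.4 len 0.0404 z 0.0135 px [438.9 261.1] 68
scene c [ 0.4143 -0.368 ] deg 4.6 len 0.0406 z 0.0100 px [128.1 224.1] 87
scene c [ 0.4208 -0.441 ] deg 4.8 len 0.0933 z 0.0121 px [101.5 235.5] 136
scene c [ 0.4751 -0.3595] deg 6.8 len 0.0746 z 0.0123 px [137.8 238.5] 113
t 17.80 p [ 0.4566 -0.36    0.1073] yaw_y -1.448 F [ 0.  -0.  -0.1] w 0.595 gf 0.0 j6 0.65
shift [0.07, 0.05, -0.11] turn [-0.02, 0.02, -0.0] yaw+ 0.00 j6 0.65
shift [0.08, 0.06, 4.15] turn [-0.02, 0.02, -0.0] yaw+ 0.00 j6 0.65
```

Call:
jog_arm --targets '[[[0.08,0.05,1.0],[0,0,0],60],[[0.08,0.05,2.5],[0,0,0],60],[[0.08,0.05,3.7],[0,0,0],60],[[0.08,0.05,4.13],[0,0,0],60],[[0.08,0.05,4.13],[0,0,0],0],[[0.08,0.05,4.13],[0,0,0],0],[[0.08,0.05,4.13],[0,0,0],0],[[0.08,0.05,4.13],[0,0,0],0]]'

```text
time: 18.8
tool_pos: [0.4609, -0.3627, 0.0083]
tool_rot: [0.001, 0.998, 0.062, 0.001]
contact_force: [0.0, -0.5, 4.2]
gripper_width: 0.136
grasp_force: 60.1
```

Call:
jog_arm --targets '[[[0,0,0],[0,0,0],0],[[0,0,0],[0,0,0],0],[[0,0,-1.0],[0,0,0],0],[[0,0,-2.5],[0,0,0],0],[[0,0,-4.5],[0,0,0],0],[[0,0,-4.5],[0,0,0],0],[[0,0,-4.5],[0,0,0],0]]'

```text
time: 19.68
tool_pos: [0.4596, -0.3614, 0.1186]
tool_rot: [-0.0, 0.998, 0.062, -0.0]
contact_force: [-0.1, -0.5, -1.3]
gripper_width: 0.136
grasp_force: 59.6
```

Run:
```python
from h import *
a=ang(CY); t=case(-.029,.022)-.008*CX
plan((*t,.11,a),(*t,.012,a))
```

```text
t 19.68 p [ 0.4596 -0.3614  0.1186] yaw_y -1.447 F [-0.1 -0.5 -1.3] w 0.136 gf 59.6 j6 0.65
shift [6.1, -13.54, 0.35] turn [-0.01, -0.0, -9.92] yaw+ 1.39 j6 -0.08
shift [6.1, -13.54, 4.27] turn [-0.01, -0.0, -9.92] yaw+ 1.39 j6 -0.08
```

Call:
jog_arm --targets '[[[6.1,-13.54,0.3],[0,0,-9.92],0],[[6.1,-13.54,0.3],[0,0,-9.92],0],[[6.1,-13.54,0.3],[0,0,-9.92],0],[[6.1,-13.54,0.3],[0,0,-9.92],0],[[6.1,-13.54,0.3],[0,0,-9.92],0],[[6.1,-13.54,0.3],[0,0,-9.92],0],[[6.1,-13.54,0.3],[0,0,-9.92],0],[[6.1,-13.54,0.3],[0,0,-9.92],0]]'

```text
time: 20.68
tool_pos: [0.5679, -0.0056, 0.1088]
tool_rot: [-0.002, 0.727, 0.687, -0.002]
contact_force: [0.2, 0.0, -0.5]
gripper_width: 0.138
grasp_force: 59.6
```

Call:
jog_arm --targets '[[[0,0,0],[0,0,0],0],[[0,0,0],[0,0,0],0]]'

```text
time: 20.92
tool_pos: [0.5687, -0.0071, 0.1103]
tool_rot: [-0.001, 0.729, 0.684, -0.001]
contact_force: [0.5, -0.0, 0.2]
gripper_width: 0.134
grasp_force: 59.6
```

Run:
```python
from h import *
a=ang(CY); t=case(-.029,.022)-.009*CX
plan((*t,.012,a))
```

```text
t 20.93 p [ 0.5687 -0.0071  0.1103] yaw_y -0.063 F [ 0.5 -0.   0.2] w 0.134 gf 59.6 j6 -0.08
shift [0.06, 0.03, 3.93] turn [-0.02, -0.0, -0.01] yaw+ 0.00 j6 -0.08
```

Call:
jog_arm --targets '[[[0.06,0.0,1.2],[0,0,0],0],[[0.06,0.0,2.5],[0,0,0],0],[[0.06,0.0,3.4],[0,0,0],0],[[0.06,0.0,3.85],[0,0,0],0],[[0.06,0.0,3.93],[0,0,0],0],[[0.06,0.0,3.93],[0,0,0],26],[[0.06,0.0,3.93],[0,0,0],26],[[0.06,0.0,3.93],[0,0,0],26]]'

```text
time: 21.92
tool_pos: [0.5698, -0.0056, 0.0135]
tool_rot: [0.0, 0.729, 0.685, 0.0]
contact_force: [-0.7, -0.2, 0.8]
gripper_width: 0.259
grasp_force: 0.0
```

Call:
jog_arm --targets '[[[0,0,-1.0],[0,0,0],26],[[0,0,-3.0],[0,0,0],40],[[0,0,-4.2],[0,0,0],60],[[0,0,-4.2],[0,0,0],60]]'

```text
time: 22.42
tool_pos: [0.572, -0.0058, 0.122]
tool_rot: [0.003, 0.729, 0.685, 0.002]
contact_force: [-0.1, -0.0, -0.1]
gripper_width: 0.599
grasp_force: 0.0
```

Run:
```python
from h import *
p,d,W=grab("scene"); pale("scene",p,W,(.35,.6,-.5,-.25))
p,d,W=grab("top"); pale("top",p,W,(.35,.6,-.5,-.25)); cv2.imwrite("pics/top5.png",p[:,:,::-1])
# knife ends from pixels of the first picture: head tip, handle end
q=[(370+372/6,200+92/6),(370+430/6,200+458/6)]
e=ground("top",q,.008)[:,:2]; print(e,e.mean(0),np.linalg.norm(e[0]-e[1]))
a=-np.pi/2+np.radians(4.8)
plan((.449,-.439,.11,a))
```

```text
scene c [ 0.4213 -0.441 ] deg 4.5 len 0.0971 z 0.0123 px [101.6 235.7] 139
top c [ 0.42  -0.441] deg 4.7 len 0.0970 z 0.0139 px [438.3 258.8] 195
[[ 0.53998077 -0.4319721 ]
 [ 0.37129108 -0.44918904]] [ 0.45563592 -0.44058057] 0.16956601780280534
t 22.52 p [ 0.5693 -0.0055  0.1178] yaw_y -0.062 F [-0.6  0.1 -0.7] w 0.604 gf 0.0 j6 -0.08
shift [-17.61, -3.73, 0.31] turn [-0.0, 0.0, 10.21] yaw+ -1.43 j6 0.58
```

Call:
jog_arm --targets '[[[-17.6,-3.65,0.3],[0,0,10.2],60],[[-17.6,-3.65,0.3],[0,0,10.2],60],[[-17.6,-3.65,0.3],[0,0,10.2],60],[[-17.6,-3.65,0.3],[0,0,10.2],60],[[-17.6,-3.65,0.3],[0,0,10.2],60],[[-17.6,-3.65,0.3],[0,0,10.2],60],[[-17.6,-3.65,0.3],[0,0,10.2],60],[[-17.6,-3.65,0.3],[0,0,10.2],60]]'

```text
time: 23.52
tool_pos: [0.4488, -0.4415, 0.1081]
tool_rot: [-0.001, 0.999, 0.038, -0.001]
contact_force: [0.7, 0.1, -0.8]
gripper_width: 0.601
grasp_force: 0.0
```

Call:
jog_arm --targets '[[[0,0,0],[0,0,0],60],[[0,0,0],[0,0,0],60]]'

```text
time: 23.78
tool_pos: [0.451, -0.4376, 0.1092]
tool_rot: [-0.001, 0.999, 0.043, -0.001]
contact_force: [-0.4, 1.0, 0.1]
gripper_width: 0.604
grasp_force: 0.0
```

Run:
```python
from h import *
p,d,W=grab("scene"); pale("scene",p,W,(.35,.6,-.5,-.25)); cv2.imwrite("pics/scene6.png",p[:,:,::-1])
p,d,W=grab("top"); cv2.imwrite("pics/top6.png",p[:,:,::-1]); pale("top",p,W,(.44,.66,-.12,.05))
a=-np.pi/2+np.radians(4.8)
plan((.4515,-.439,.11,a),(.4515,-.439,.0035,a))
q=cv2.imread("pics/top6.png")
cv2.imwrite("pics/c6.png",cv2.resize(q[165:265,150:345],None,fx=4,fy=4,interpolation=cv2.INTER_CUBIC))
```

```text
scene c [ 0.422  -0.4409] deg 4.7 len 0.0957 z 0.0126 px [101.6 235.8] 138
top c [0.6405 0.0292] deg 82.4 len 0.0301 z 0.0189 px [267.1 181.2] 65
top c [ 0.5976 -0.0689] deg -16.7 len 0.0947 z 0.0181 px [301.6 196.6] 337
top c [0.5945 0.0322] deg -87.5 len 0.0287 z 0.0183 px [266.2 197.2] 51
top c [0.5726 0.007 ] deg 86.5 len 0.0739 z 0.0196 px [275.1 204.8] 134
top c [0.5504 0.0352] deg 83.3 len 0.0289 z 0.0184 px [265.  212.7] 46
top c [ 0.5445 -0.0605] deg 84.8 len 0.0337 z 0.0178 px [299.3 214.5] 52
top c [0.529  0.0097] deg 86.6 len 0.0676 z 0.0196 px [274.3 220.2] 120
top c [0.5065 0.0352] deg -89.0 len 0.0281 z 0.0180 px [264.7 228.2] 46
top c [ 0.4808 -0.0679] deg -6.2 len 0.0644 z 0.0179 px [301.9 237.9] 189
top c [ 0.4824 -0.0372] deg 85.5 len 0.0621 z 0.0199 px [291.2 236.7] 117
top c [ 0.4671 -0.1185] deg 0.6 len 0.0389 z 0.0163 px [320.3 242.7] 22
top c [0.4616 0.0369] deg 85.7 len 0.0254 z 0.0174 px [264.2 244.3] 39
t 23.88 p [ 0.4515 -0.4376  0.1101] yaw_y -1.484 F [ 0.3  0.4 -0.2] w 0.598 gf 0.0 j6 0.60
shift [-0.01, 0.06, 0.0] turn [-0.01, 0.0, 0.02] yaw+ -0.00 j6 0.60
shift [-0.0, 0.06, 4.26] turn [-0.01, 0.0, 0.02] yaw+ -0.00 j6 0.60
```

View pics/c6.png

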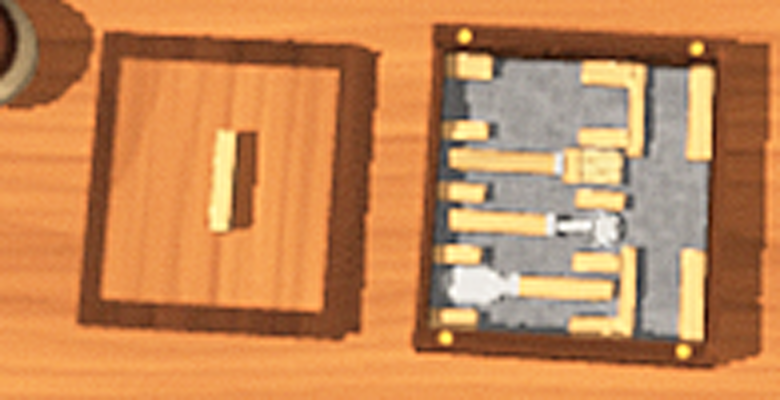

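The spreader, spoon and brush lie flat in slots 1 to 3, with handle tops at about 20 mm. In the crop they are at (530,287), (535,222) and (535,165). The lid is undisturbed. The knife is next.

Call:
jog_arm --targets '[[[0,0.05,1.0],[0,0,0],60],[[0,0.05,2.5],[0,0,0],60],[[0,0.05,3.7],[0,0,0],60],[[0,0.05,4.25],[0,0,0],60],[[0,0.05,4.25],[0,0,0],0],[[0,0.05,4.25],[0,0,0],0],[[0,0.05,4.25],[0,0,0],0],[[0,0.05,4.25],[0,0,0],0]]'

```text
time: 24.88
tool_pos: [0.4524, -0.4413, 0.0066]
tool_rot: [0.001, 0.999, 0.042, 0.001]
contact_force: [0.7, 0.9, 5.4]
gripper_width: 0.137
grasp_force: 61.7
```

Call:
jog_arm --targets '[[[0,0,0],[0,0,0],0],[[0,0,0],[0,0,0],0],[[0,0,-1.0],[0,0,0],0],[[0,0,-2.5],[0,0,0],0],[[0,0,-4.5],[0,0,0],0],[[0,0,-4.5],[0,0,0],0],[[0,0,-4.5],[0,0,0],0]]'

```text
time: 25.75
tool_pos: [0.451, -0.44, 0.1166]
tool_rot: [-0.0, 0.999, 0.042, -0.0]
contact_force: [-0.5, 0.2, -2.0]
gripper_width: 0.139
grasp_force: 60.9
```

Run:
```python
from h import *
a=ang(CX); t=case(.063,-.002); print(t)
plan((*t,.11,a),(*t,.012,a))
```

```text
[ 0.53913172 -0.10495797]
t 25.75 p [ 0.451  -0.44    0.1166] yaw_y -1.486 F [-0.5  0.2 -2. ] w 0.139 gf 60.9 j6 0.60
shift [4.64, -13.06, 0.27] turn [-0.0, 0.0, 1.05] yaw+ -0.15 j6 1.32
shift [4.64, -13.05, 4.19] turn [-0.0, 0.0, 1.05] yaw+ -0.15 j6 1.32
```

Call:
jog_arm --targets '[[[4.64,-13.06,0.27],[0,0,1.05],0],[[4.64,-13.06,0.27],[0,0,1.05],0],[[4.64,-13.06,0.27],[0,0,1.05],0],[[4.64,-13.06,0.27],[0,0,1.05],0],[[4.64,-13.06,0.27],[0,0,1.05],0],[[4.64,-13.06,0.27],[0,0,1.05],0],[[4.64,-13.06,0.27],[0,0,1.05],0],[[4.64,-13.06,0.27],[0,0,1.05],0]]'

```text
time: 26.75
tool_pos: [0.5384, -0.1054, 0.1088]
tool_rot: [-0.0, 1.0, -0.031, -0.001]
contact_force: [-0.3, -0.3, -1.1]
gripper_width: 0.137
grasp_force: 60.9
```

Call:
jog_arm --targets '[[[0,0,0],[0,0,0],0],[[0,0,0],[0,0,0],0]]'

```text
time: 27.0
tool_pos: [0.5391, -0.1061, 0.1102]
tool_rot: [0.0, 0.999, -0.032, -0.0]
contact_force: [-0.3, 0.6, -0.4]
gripper_width: 0.141
grasp_force: 60.9
```

Run:
```python
from h import *
p,d,W=grab("scene"); cv2.imwrite("pics/scene7.png",p[:,:,::-1])
a=ang(CX); t=case(.063,-.002)
plan((*t,.012,a))
```

```text
t 27.05 p [ 0.5392 -0.106   0.1103] yaw_y -1.634 F [ 0.   1.2 -0.8] w 0.140 gf 60.9 j6 1.30
shift [-0.0, -0.04, 3.93] turn [0.0, 0.0, -0.01] yaw+ 0.00 j6 1.30
```

View pics/scene7.png

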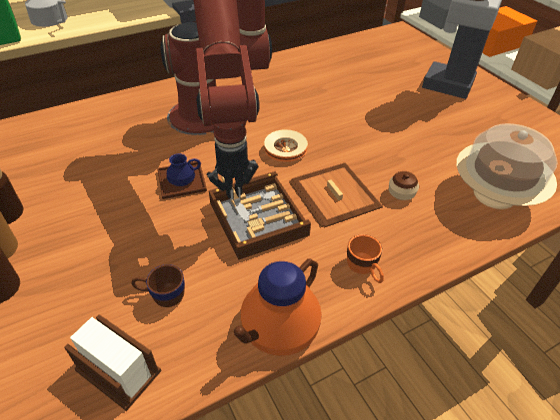

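The knife hangs level in the gripper over the case at about (237,192), and the mug, bowl and lid are untouched.

Call:
jog_arm --targets '[[[0,-0.03,1.2],[0,0,0],0],[[0,-0.03,2.5],[0,0,0],0],[[0,-0.03,3.4],[0,0,0],0],[[0,-0.03,3.8],[0,0,0],0],[[0,-0.03,3.95],[0,0,0],0],[[0,-0.03,3.95],[0,0,0],26],[[0,-0.03,3.95],[0,0,0],26],[[0,-0.03,3.95],[0,0,0],26]]'

```text
time: 28.05
tool_pos: [0.5399, -0.1046, 0.0122]
tool_rot: [0.0, 1.0, -0.031, 0.001]
contact_force: [-0.0, 0.6, -0.1]
gripper_width: 0.255
grasp_force: 0.0
```

Call:
jog_arm --targets '[[[0,0,-1.0],[0,0,0],26],[[0,0,-3.0],[0,0,0],26],[[0,0,-4.2],[0,0,0],60],[[0,-2.5,-4.2],[0,0,0],60],[[0,-5,-4.2],[0,0,0],60],[[0,-7.5,-4.2],[0,0,0],60],[[0,-10,-4.2],[0,0,0],60],[[0,-12,-4.2],[0,0,0],60]]'

```text
time: 29.05
tool_pos: [0.5579, 0.1975, 0.117]
tool_rot: [-0.0, 1.0, -0.03, 0.0]
contact_force: [0.9, -0.8, -0.9]
gripper_width: 0.6
grasp_force: 0.0
```

Run:
```python
from h import *
plan()
for n in("top","scene"):
    p,d,W=grab(n); cv2.imwrite(f"pics/{n}8.png",p[:,:,::-1]); pale(n,p,W,(.44,.66,-.15,.05)); pale(n,p,W,(.45,.65,.12,.28),zr=(.015,.045))
q=cv2.imread("pics/top8.png")
cv2.imwrite("pics/c8.png",cv2.resize(q[165:265,150:345],None,fx=4,fy=4,interpolation=cv2.INTER_CUBIC))
```

```text
t 29.05 p [0.5579 0.1975 0.117 ] yaw_y -1.632 F [ 0.9 -0.8 -0.9] w 0.600 gf 0.0 j6 1.85
top c [0.6411 0.0291] deg 81.7 len 0.0302 z 0.0185 px [267. 181.] 60
top c [ 0.5982 -0.0708] deg -12.5 len 0.0861 z 0.0179 px [302.2 196.8] 277
top c [ 0.6051 -0.1338] deg -2.5 len 0.0633 z 0.0183 px [324.8 193.3] 116
top c [0.5937 0.0322] deg 89.0 len 0.0284 z 0.0193 px [266.  197.5] 43
top c [5.755e-01 3.000e-04] deg 84.8 len 0.0707 z 0.0209 px [277.  203.7] 99
top c [0.5502 0.035 ] deg 82.9 len 0.0293 z 0.0185 px [265.  212.7] 47
top c [ 0.5079 -0.1036] deg -2.8 len 0.0985 z 0.0203 px [314.7 226.9] 162
top c [ 0.5441 -0.0615] deg 83.6 len 0.0312 z 0.0174 px [299.4 214.6] 47
top c [0.5289 0.01  ] deg 85.1 len 0.0680 z 0.0199 px [273.5 220.2] 120
top c [0.5067 0.0354] deg 86.7 len 0.0283 z 0.0187 px [264.6 228.1] 47
top c [ 0.4794 -0.0676] deg -9.4 len 0.0644 z 0.0180 px [301.8 238.4] 173
top c [ 0.4768 -0.1256] deg -2.8 len 0.0639 z 0.0181 px [322.8 238.9] 116
top c [ 0.4823 -0.0372] deg 86.3 len 0.0619 z 0.0205 px [291.1 236.7] 108
top c [0.4616 0.037 ] deg 84.7 len 0.0255 z 0.0176 px [264.1 244.3] 41
scene c [0.4591 0.0384] deg -88.5 len 0.0243 z 0.0167 px [269.1 187. ] 28
scene c [ 0.4535 -0.0594] deg -89.3 len 0.0428 z 0.0166 px [237.9 196.5] 51
scene c [ 0.477 -0.034] deg 87.2 len 0.0649 z 0.0191 px [252. 198.] 60
scene c [0.5028 0.0373] deg 89.5 len 0.0270 z 0.0169 px [275.7 196.4] 32
scene c [0.5243 0.0184] deg 84.8 len 0.0551 z 0.0186 px [273.7 203.1] 73
scene c [ 0.4707 -0.1187] deg -3.7 len 0.0586 z 0.0172 px [221.3 206.9] 23
scene c [ 0.5039 -0.1017] deg -0.9 len 0.0914 z 0.0190 px [232.7 214.1] 90
scene c [0.5467 0.0362] deg 89.3 len 0.0308 z 0.0170 px [282.3 206.3] 38
scene c [ 0.5779 -0.0709] deg -57.8 len 0.0619 z 0.0171 px [253.4 226.6] 79
scene c [0.5475 0.21  ] deg -3.5 len 0.0720 z 0.0259 px [334.8 187.2] 83
```

View pics/c8.png

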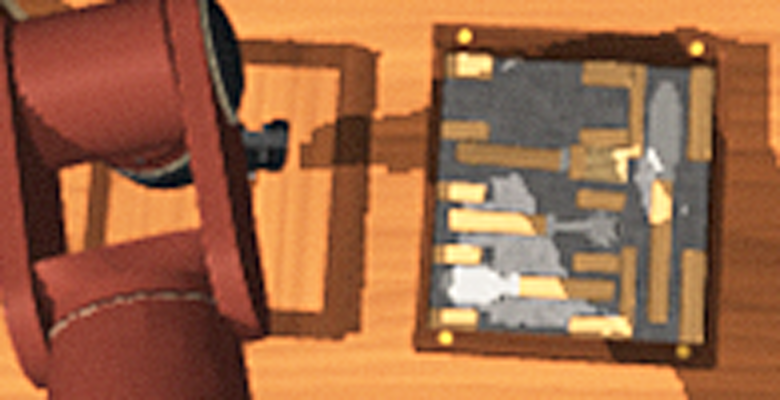

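The knife lies in the crosswise compartment, in the crop at (662,200). The brush, at (545,160), has moved about 7 mm toward the closed end since the last look. I will get the arm and its shadow away and measure it.

Call:
jog_arm --targets '[[[-2,-2.5,-1],[0,0,0],60],[[-4,-5,-2],[0,0,0],60],[[-5,-7.5,-3],[0,0,0],60],[[-5,-9,-3],[0,0,0],60],[[-5,-9,-3],[0,0,0],60],[[-5,-9,-3],[0,0,0],60]]'

```text
time: 29.9
tool_pos: [0.4472, 0.4277, 0.1917]
tool_rot: [0.0, 1.0, -0.03, 0.0]
contact_force: [-1.1, -0.1, -0.1]
gripper_width: 0.602
grasp_force: 0.0
```

```bash
cat > look.py <<'E'
from h import *
import sys
k=sys.argv[1]; Ws={}
for n in("top","scene"):
    ps=[grab(n) for _ in range(6)]
    W=np.nanmean([q[2] for q in ps],0); p=ps[0][0]; Ws[n]=W
    cv2.imwrite(f"pics/{n}{k}.png",p[:,:,::-1])
    pale(n,p,W,(.47,.60,-.13,.03),zr=(.012,.03),val=110,sat=(60,190))
    # height along each slot's centre line, in the case frame
    X=W.reshape(-1,3); X=X[~np.isnan(X).any(1)]; q=X[:,:2]-C; x=q@CX; y=q@CY
    for yc in (-.066,-.022,.022,.066):
        print(n,yc,[round(float(1000*np.median(X[(abs(y-yc)<.006)&(abs(x-xc)<.006),2])),1) for xc in np.arange(-.089,.035,.012)])
    print(n,"cross",[round(float(1000*np.median(X[(abs(x-.063)<.005)&(abs(y-yc)<.007),2])),1) for yc in np.arange(-.09,.091,.015)])
q=cv2.imread(f"pics/top{k}.png")
cv2.imwrite(f"pics/c{k}.png",cv2.resize(q[165:260,245:345],None,fx=6,fy=6,interpolation=cv2.INTER_CUBIC))
E
python3 look.py 9
```

```text
top c [ 0.5773 -0.0677] deg -63.4 len 0.0634 z 0.0180 px [301.  203.2] 203
top c [ 0.5851 -0.127 ] deg -1.2 len 0.0285 z 0.0181 px [322.6 200. ] 20
top c [ 5.775e-01 -4.000e-04] deg 74.9 len 0.0680 z 0.0200 px [276.5 202.8] 132
top c [ 0.5148 -0.1036] deg -3.4 len 0.0848 z 0.0199 px [314.7 224.8] 147
top c [ 0.5439 -0.0631] deg 87.4 len 0.0337 z 0.0185 px [300.  214.7] 51
top c [0.5283 0.0029] deg 85.8 len 0.0541 z 0.0202 px [276.2 220.4] 93
top c [ 0.4957 -0.0691] deg 61.8 len 0.0486 z 0.0183 px [303.1 232.2] 96
top c [ 0.4892 -0.1248] deg -3.3 len 0.0340 z 0.0187 px [322.4 234.2] 54
top c [ 0.482  -0.0372] deg 87.3 len 0.0668 z 0.0201 px [291.2 236.8] 115
top -0.066 [6.9, 9.7, 9.3, 10.1, 11.0, 20.3, 20.5, 19.5, 20.0, 20.2, 18.9]
top -0.022 [7.5, 19.4, 20.0, 20.3, 20.2, 19.3, 20.1, 12.1, 15.9, 11.7, 11.1]
top 0.022 [6.8, 17.2, 20.1, 17.9, 19.5, 18.8, 19.6, 19.9, 17.8, 17.8, 17.5]
top 0.066 [6.7, 7.1, 6.1, 6.6, 6.7, 6.3, 6.7, 6.5, 6.8, 7.0, 6.9]
top cross [6.7, 20.6, 19.9, 19.7, 20.0, 19.7, 20.6, 20.3, 10.0, 10.6, 10.2, 10.5, 8.4]
scene c [ 0.4843 -0.0434] deg -80.0 len 0.0872 z 0.01
[... 163 characters left out ...]
14. ] 120
scene c [ 0.4855 -0.119 ] deg -4.5 len 0.0384 z 0.0174 px [223.5 210.6] 27
scene c [ 0.5411 -0.06  ] deg 87.3 len 0.0340 z 0.0170 px [251.3 216.3] 51
scene c [0.5745 0.0017] deg 73.7 len 0.0663 z 0.0185 px [277.4 216.5] 127
scene c [ 0.5752 -0.065 ] deg -65.5 len 0.0607 z 0.0167 px [255.3 224.8] 180
scene -0.066 [9.0, 9.6, 9.1, 9.5, 19.2, 18.9, 19.5, 18.9, 19.4, 18.4, 16.5]
scene -0.022 [6.6, 19.4, 19.4, 19.0, 19.3, 18.9, 19.0, 13.8, 13.1, 10.3, 10.0]
scene 0.022 [6.1, 19.1, 19.8, 19.3, 19.4, 18.9, 18.7, 17.9, 16.7, 16.5, 15.8]
scene 0.066 [6.1, 5.7, 5.9, 7.0, 6.1, 5.7, 6.0, 5.2, nan, 6.0, 10.8]
scene cross [5.2, 18.9, 18.9, 19.0, 19.5, 19.0, 19.0, 18.9, 9.6, 9.4, 9.6, nan, 48.6]
  return _methods._mean(a, axis=axis, dtype=dtype,
  ret = ret.dtype.type(ret / rcount)
```

View pics/c9.png

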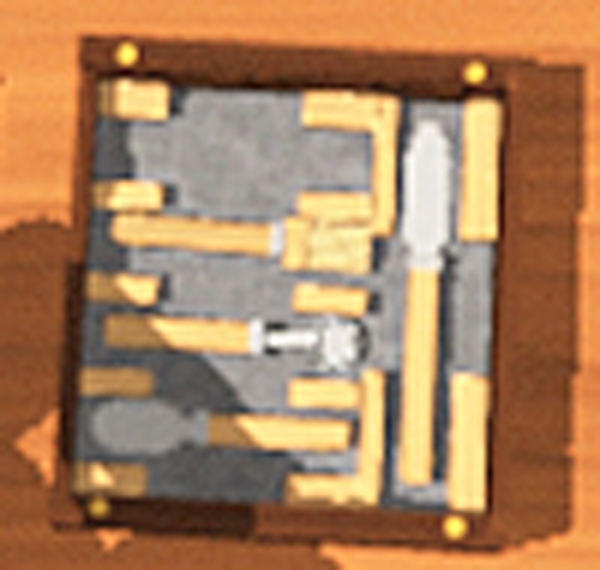

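The close view shows all four pieces flat and well inside tolerance. The brush centre, at (242,238) in the crop, is about 3 mm along and 2 mm across from where it should be, and its head and handle heights are right. The knife is centred at (420,305). Now the lid.

Run:
```python
from h import *
a=ang(CX)
plan((.5592,.2008,.10,a),(.5592,.2008,.012,a))
```

```text
t 30.50 p [0.4473 0.4271 0.1916] yaw_y -1.633 F [ 0.4 -0.1  0.3] w 0.596 gf 0.0 j6 2.28
shift [5.03, 8.75, 3.66] turn [0.0, 0.0, -0.01] yaw+ 0.00 j6 1.86
shift [5.03, 8.75, 7.18] turn [0.0, 0.0, -0.01] yaw+ 0.00 j6 1.86
```

Call:
jog_arm --targets '[[[5.03,8.75,2.0],[0,0,0],60],[[5.03,8.75,2.0],[0,0,0],60],[[5.03,8.75,3.0],[0,0,0],60],[[5.03,8.75,3.66],[0,0,0],60],[[5.03,8.75,4.5],[0,0,0],60],[[5.03,8.75,6.0],[0,0,0],60],[[5.03,8.75,7.0],[0,0,0],60],[[5.03,8.75,7.18],[0,0,0],60]]'

```text
time: 31.5
tool_pos: [0.5574, 0.2008, 0.0099]
tool_rot: [0.001, 1.0, -0.031, -0.002]
contact_force: [-0.5, 0.2, -0.2]
gripper_width: 0.601
grasp_force: 0.0
```

Call:
jog_arm --targets '[[[0,0,0],[0,0,0],60],[[0,0,0],[0,0,0],30],[[0,0,0],[0,0,0],0],[[0,0,0],[0,0,0],0],[[0,0,0],[0,0,0],0],[[0,0,0],[0,0,0],0],[[0,0,0],[0,0,0],0],[[0,0,0],[0,0,0],0]]'

```text
time: 32.5
tool_pos: [0.5602, 0.2015, 0.0137]
tool_rot: [-0.0, 1.0, -0.031, 0.001]
contact_force: [-0.3, -0.3, 5.9]
gripper_width: 0.143
grasp_force: 61.9
```

Run:
```python
from h import *
a=ang(CX)
plan((.5592,.2008,.0485,a))
```

```text
t 32.50 p [0.5602 0.2015 0.0137] yaw_y -1.633 F [-0.3 -0.3  5.9] w 0.143 gf 61.9 j6 1.85
shift [-0.04, 0.03, -1.39] turn [-0.01, -0.02, -0.0] yaw+ 0.00 j6 1.85
```

Call:
jog_arm --targets '[[[0,0,-0.4],[0,0,0],0],[[0,0,-1.0],[0,0,0],0],[[0,0,-1.53],[0,0,0],0],[[0,0,-1.53],[0,0,0],0],[[0,0,-1.53],[0,0,0],0],[[0,0,-1.53],[0,0,0],0]]'

```text
time: 33.25
tool_pos: [0.5585, 0.2011, 0.0496]
tool_rot: [0.0, 1.0, -0.031, -0.001]
contact_force: [-0.3, -0.1, -1.8]
gripper_width: 0.145
grasp_force: 61.0
```

Run:
```python
from h import *
np.set_printoptions(precision=4,suppress=True)
for n in("scene","top"):
    W=np.nanmean([grab(n)[2] for _ in range(5)],0)
    m=(W[...,2]>.025)&(W[...,2]<.05)&(W[...,1]>.085)&(W[...,1]<.32)&(W[...,0]>.43)&(W[...,0]<.68)
    X=W[m]; A=np.c_[X[:,:2]-[.557,.2],np.ones(len(X))]; r=np.linalg.lstsq(A,X[:,2],rcond=None)[0]
    e=abs(A@r-X[:,2]); k=e<.004; print(n,len(X),"slope, top z",np.linalg.lstsq(A[k],X[k,2],rcond=None)[0])
a=ang(CX)
def lid(x): return case(x,.0)
plan((*lid(-.24),.0502,a),(*lid(-.1),.0502,a),(*lid(-.004),.0502,a))
```

```text
scene 2887 slope, top z [-0.0039  0.0042  0.0409]
top 2156 slope, top z [-0.001   0.0042  0.0422]
t 33.75 p [0.5591 0.2012 0.0504] yaw_y -1.633 F [-0.5  0.7 -1.3] w 0.144 gf 61.0 j6 1.85
shift [0.03, 0.15, 0.01] turn [-0.0, 0.0, -0.0] yaw+ 0.00 j6 1.85
shift [0.04, 5.75, 0.01] turn [-0.0, 0.0, -0.0] yaw+ 0.00 j6 1.61
shift [0.04, 9.59, 0.01] turn [-0.0, 0.0, -0.0] yaw+ 0.00 j6 1.44
```

The lid hangs level with its underside at about 36.5 mm, the middle of the groove's height. I enter it slowly.

Call:
jog_arm --targets '[[[0.03,0.6,0],[0,0,0],0],[[0.03,1.2,0],[0,0,0],0],[[0.03,1.6,0],[0,0,0],0],[[0.03,1.9,0],[0,0,0],0],[[0.03,2.2,0],[0,0,0],0],[[0.03,2.5,0],[0,0,0],0],[[0.03,2.8,0],[0,0,0],0],[[0.03,3.0,0],[0,0,0],0]]'

```text
time: 34.75
tool_pos: [0.5553, 0.126, 0.0504]
tool_rot: [-0.0, 1.0, -0.031, 0.0]
contact_force: [-0.3, -0.0, -0.8]
gripper_width: 0.146
grasp_force: 61.0
```

Run:
```python
from h import *
a=ang(CX)
for n in("top","scene"):
    p,d,W=grab(n); cv2.imwrite(f"pics/{n}10.png",p[:,:,::-1])
plan((*case(-.1,0),.0502,a),(*case(-.004,0),.0502,a)); print((state()["tool_pos"][:2]-C)@np.c_[CX,CY])
a=cv2.imread("pics/top10.png")[155:265,165:345]; b=cv2.imread("pics/scene10.png")[150:260,195:395]
cv2.imwrite("pics/c10.png",np.vstack([cv2.resize(a,(480,293),interpolation=cv2.INTER_CUBIC),cv2.resize(b,(480,264),interpolation=cv2.INTER_CUBIC)]))
```

```text
t 34.85 p [0.5552 0.1259 0.0504] yaw_y -1.633 F [ 0.6 -0.4 -1.1] w 0.145 gf 61.0 j6 1.73
shift [0.01, 2.73, 0.01] turn [0.0, -0.0, -0.01] yaw+ 0.00 j6 1.61
shift [0.01, 6.57, 0.01] turn [0.0, -0.0, -0.01] yaw+ 0.00 j6 1.43
[-1.68362529e-01 -1.02568623e-04]
```

View pics/c10.png

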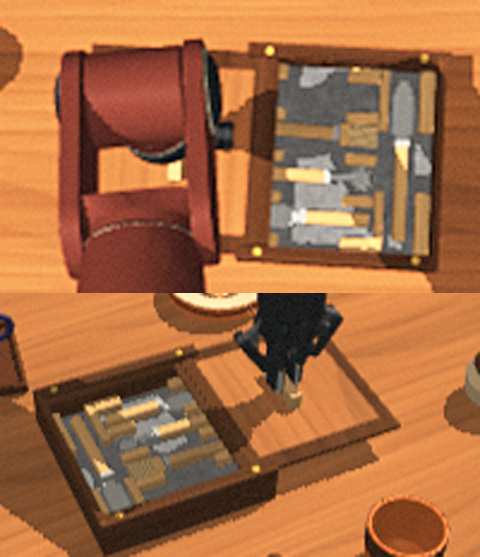

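The lid's leading edge has entered both grooves, at about x=255 in the upper crop, with no side force. I continue sliding.

Call:
jog_arm --targets '[[[0,0.6,0],[0,0,0],0],[[0,1.4,0],[0,0,0],0],[[0,2.2,0],[0,0,0],0],[[0,3.0,0],[0,0,0],0],[[0,3.8,0],[0,0,0],0],[[0,4.5,0],[0,0,0],0],[[0,5.0,0.04],[0,0,0],0],[[0,5.4,0.06],[0,0,0],0]]'

```text
time: 35.85
tool_pos: [0.5467, -0.0092, 0.0487]
tool_rot: [-0.0, 1.0, -0.031, -0.0]
contact_force: [-0.0, -0.3, -0.7]
gripper_width: 0.141
grasp_force: 61.0
```

Run:
```python
from h import *
a=ang(CX)
plan((*case(-.004,0),.0482,a)); print((state()["tool_pos"][:2]-C)@np.c_[CX,CY])
```

```text
t 35.85 p [ 0.5467 -0.0092  0.0487] yaw_y -1.633 F [-0.  -0.3 -0.7] w 0.141 gf 61.0 j6 1.48
shift [0.01, 1.16, 0.02] turn [-0.0, 0.0, -0.01] yaw+ 0.00 j6 1.43
[-0.03308615 -0.00030225]
```

Call:
jog_arm --targets '[[[0,0.4,0.03],[0,0,0],0],[[0,0.8,0.05],[0,0,0],0],[[0,1.0,0.05],[0,0,0],0],[[0,1.08,0.05],[0,0,0],0],[[0,1.08,0.05],[0,0,0],0],[[0,1.08,0.05],[0,0,0],0]]'

```text
time: 36.6
tool_pos: [0.5453, -0.0354, 0.0478]
tool_rot: [0.0, 1.0, -0.031, 0.0]
contact_force: [-0.6, -0.6, 0.2]
gripper_width: 0.151
grasp_force: 61.2
```

Call:
jog_arm --targets '[[[0,0.03,0],[0,0,0],0],[[0,0.06,0],[0,0,0],0],[[0,0.09,0],[0,0,0],0],[[0,0.09,0],[0,0,0],0]]'

```text
time: 37.1
tool_pos: [0.5451, -0.0376, 0.0477]
tool_rot: [-0.0, 1.0, -0.031, 0.0]
contact_force: [-0.8, 1.4, 1.3]
gripper_width: 0.144
grasp_force: 61.3
```

Call:
jog_arm --targets '[[[0,0.04,0],[0,0,0],0],[[0,0.08,0],[0,0,0],0],[[0,0.12,0],[0,0,0],0],[[0,0.12,0],[0,0,0],0]]'

```text
time: 37.6
tool_pos: [0.5453, -0.0382, 0.0478]
tool_rot: [-0.003, 1.0, -0.031, 0.0]
contact_force: [2.0, 10.7, 1.2]
gripper_width: 0.146
grasp_force: 61.3
```

Call:
jog_arm --targets '[[[0,0.04,0],[0,0,0],0],[[0,0.08,0],[0,0,0],0],[[0,0.12,0],[0,0,0],0],[[0,0.12,0],[0,0,0],0]]'

```text
time: 38.1
tool_pos: [0.5453, -0.0383, 0.048]
tool_rot: [-0.006, 0.999, -0.031, 0.001]
contact_force: [2.4, 19.9, 3.2]
gripper_width: 0.146
grasp_force: 61.6
```

The lid meets the stop at y=-0.0382, just as computed, with force rising. I ease off, release and lift.

Call:
jog_arm --targets '[[[0,-0.1,0],[0,0,0],0],[[0,-0.19,0],[0,0,0],0],[[0,-0.19,0],[0,0,0],0],[[0,-0.19,0],[0,0,0],35],[[0,-0.19,0],[0,0,0],50],[[0,-0.19,0],[0,0,0],50],[[0,-0.19,-1.0],[0,0,0],50],[[0,-0.19,-3.5],[0,0,0],50]]'

```text
time: 39.1
tool_pos: [0.5418, -0.0386, 0.1319]
tool_rot: [-0.001, 1.0, -0.031, -0.004]
contact_force: [1.6, -0.4, 0.7]
gripper_width: 0.498
grasp_force: 0.0
```

Call:
jog_arm --targets '[[[0,-2,-2],[0,0,0],50],[[0,-4.5,-3],[0,0,0],50],[[-2,-7,-3],[0,0,0],50],[[-3.5,-9.5,-3],[0,0,0],50],[[-4.5,-12,-3],[0,0,0],50],[[-4.5,-14.5,-3],[0,0,0],50],[[-4.5,-16,-3],[0,0,0],50],[[-4.5,-16,-3],[0,0,0],50]]'

```text
time: 40.1
tool_pos: [0.4566, 0.37, 0.2099]
tool_rot: [0.0, 1.0, -0.029, -0.0]
contact_force: [0.1, -0.9, -0.6]
gripper_width: 0.503
grasp_force: 0.0
```

Run:
```python
from h import *
plan()
for n in("top","scene"):
    p,d,W=grab(n); cv2.imwrite(f"pics/{n}11.png",p[:,:,::-1])
    h=cv2.cvtColor(p,cv2.COLOR_RGB2HSV)
    m=((h[...,2]>150)&(h[...,0]>14)&(h[...,1]<160)&(W[...,2]>.05)&(W[...,2]<.07)&(abs(W[...,0]-.547)<.05)&(abs(W[...,1]+.038)<.03))
    uv=np.argwhere(m)[:,::-1]; X=ground(n,uv,.0605)[:,:2]; print(n,len(uv),"batten in case frame",(X.mean(0)-C)@np.c_[CX,CY], "z",np.median(W[m][:,2]))
    X=W.reshape(-1,3); q=X[:,:2]-C; x=q@CX; y=q@CY
    print([round(float(1000*np.nanmedian(X[(abs(x-a)<.012)&(abs(y-b)<.012),2])),1) for a in(-.08,.08) for b in(-.07,0,.07)])
q=cv2.imread("pics/top11.png")
cv2.imwrite("pics/c11.png",cv2.resize(q[150:270,120:440],None,fx=2.4,fy=2.4,interpolation=cv2.INTER_CUBIC))
```

```text
t 40.10 p [0.4566 0.37   0.2099] yaw_y -1.629 F [ 0.1 -0.9 -0.6] w 0.503 gf 0.0 j6 2.18
top 121 batten in case frame [-0.00365634 -0.00277507] z 0.06135215387608835
[40.1, 39.8, 40.2, 39.7, 39.3, 38.7]
scene 90 batten in case frame [-0.00360955  0.00141706] z 0.05965353777132103
[39.1, 38.9, 38.7, 38.0, 38.5, 37.8]
```

View pics/c11.png

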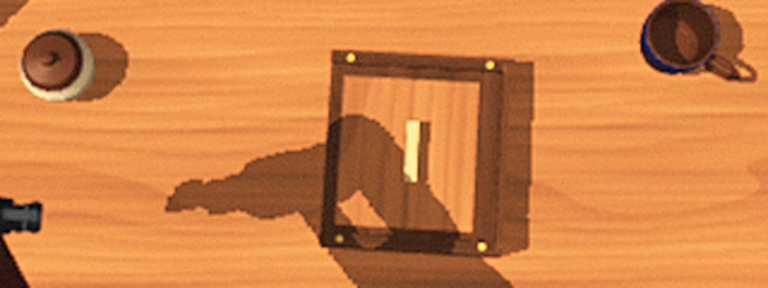

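The crop shows the lid home, with its batten at (411,150). The batten measures -3.6 mm along the case against -4 mm for home, and the panel top is at 39 mm. The mug and bowl have not moved, so I hand in.

```bash
python3 -c "
from plant import *
print(job_done())"
```

```text
the job is handed in; nothing more can be done
None
```

The spreader, spoon, brush and knife (there was no fork) lie in the case, the lid is home against the stop, the mug and sugar bowl were not moved, and the job is handed in; no verdict came back.

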